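# Change over the denture cleaner for the night

### The job

The spectacles in the ultrasonic cleaner are done: lift them out, lay them in the black glasses case and press its lid down until the clasp snaps shut. Put every denture and guard lying on the vanity top into the cleaner's tank, press the cleaner's lid down until it clicks shut, and only then press the red, the blue and the green button, one at a time and in that order. Leave the mug, the denture cup and the brush where they are.

Things in the scene. Friction and masses are not known exactly. Their poses are not given: they have to be found in the camera images.
- cleaner: white ultrasonic cleaner, fixed; local x -150 to +95 mm, 224 mm wide (y), rim 100 mm high. Origin on the vanity top under the tank's middle; local -x is its front, with the control panel (deck 60 mm high, x -150 to -88); local +x its back, with the lid's hinge. Open steel tank 130 (x) by 190 mm (y) inside, 52 mm deep, walls 17 to 30 mm thick
- tank (a point): centre of the tank's inner floor, 48 mm above the vanity top; axes as the cleaner's. The rim is 52 mm above it
- cleaner_lid (a joint): cleaner lid's angle (rad): 0 shut, 1.8 leaning back, open. Flat white plate with clear window, 172 mm from hinge to front edge, 216 mm wide, 12 mm thick, blue latch tab at the middle of its front edge (187 mm from the hinge). Stiff hinge: stays where put, 2 N moves it. Let down it rests on a sprung catch at 0.07 rad, lip 12 mm up; about 8 N on the lip snaps it past, held at 0
- lid_lip (a point): on the outer (upper) face of the cleaner's lid, in the middle of its width, 165 mm from the hinge: where to press it down. Moves with the lid; 113 mm above the vanity top when shut
- lid_hinge (a point): on the axis of the lid's hinge at the middle of its length: at x = +88 mm, 101.5 mm high in the cleaner's frame. The axis runs along the cleaner's y; the plate's under face passes through it
- power (a joint): travel of the red power button (m): 0 up, 0.006 fully down; springs back; fully down at 5 N, pressed counts from 0.004
- power_top (a point): centre of the top of the red power button, 26 mm across, 79 mm above the vanity top (18 mm above the panel); pressed straight down. In the cleaner's frame at x = -120, y = +60 mm; it stands in a round grey collar 42 mm across and 12 mm high
- longcycle (a joint): travel of the blue long-cycle button, as power
- longcycle_top (a point): centre of the top of the blue long-cycle button, the middle one of the three, at x = -120, y = 0 mm in the cleaner's frame; otherwise as power
- start (a joint): travel of the green start button, as power
- start_top (a point): centre of the top of the green start button, at x = -120, y = -60 mm in the cleaner's frame; otherwise as power
- case: black plastic glasses case, fixed on its grip pad; tray 72 mm (x) by 166 mm (y) outside, 64 by 158 mm inside, rim 26 mm high, floor 4 mm thick. Origin: centre of its underside; local -x is its front with the brass clasp, local +x its back with the hinge
- case_in (a point): centre of the case tray's inner floor, 4 mm above the vanity top; axes as the case's
- case_lid (a joint): case lid's angle (rad): 0 shut, 2.1 leaning back, open. Hollow shell 72 mm from hinge to front, 166 mm wide, 24 mm deep (walls 4 mm): shut, the case is 50 mm high; brass clasp tab at the middle of its front, reaching 82 mm from the hinge. Stiff hinge: stays where put, under 2 N moves it. Let down it rests on the clasp at 0.17 rad; about 8 N down near its front snaps it past, held at 0
- case_lip (a point): on the outer (upper) face of the case's lid, in the middle of its length, 64 mm from the hinge: where to press it down. Moves with the lid; 50 mm above the vanity top when shut
- case_hinge (a point): on the axis of the case lid's hinge, at x = +36 mm, 26 mm high in the case's frame. The axis runs along the case's y
- spectacles: folded dark-framed spectacles lying lenses down, 140 mm long (x), 42 mm wide (y), 30 mm high, about 40 g. Lenses and rims fill the lowest 8 mm; the two folded temples lie across the backs of the lenses as one bar along x, 12 mm wide (y from -6 to 6 mm), from 16 to 30 mm high: the place to pinch them. Origin: centre of the underside
- upper_denture: a full upper denture: light pink base with bright white teeth; flat horseshoe 62 mm wide (y), 50 long (x), 20 high, about 40 g, usable either way up. Closed front at +x: straight wall 13 mm thick (x 12 to 25), 34 wide. Two straight side arms 12 mm thick (|y| 19 to 31, x -25 to 5), 38 mm free between them for a fingertip. Origin: centre of underside. May be absent
- lower_denture: a full lower denture: darker rose base with ivory teeth; flat horseshoe 62 mm wide (y), 50 long (x), 20 high, about 40 g, usable either way up. Closed front at +x: straight wall 13 mm thick (x 12 to 25), 34 wide. Two straight side arms 12 mm thick (|y| 19 to 31, x -25 to 5), 38 mm free between them for a fingertip. Origin: centre of underside. May be absent
- chrome_partial: a partial denture: grey metal base with ivory teeth and a metal bar across its open end; flat horseshoe 62 mm wide (y), 50 long (x), 20 high, about 40 g, usable either way up. Closed front at +x: straight wall 13 mm thick (x 12 to 25), 34 wide. Two straight side arms 12 mm thick (|y| 19 to 31, x -25 to 5), 38 mm free between them for a fingertip. Origin: centre of underside. May be absent
- night_guard: a blue plastic night guard; flat horseshoe 62 mm wide (y), 50 long (x), 20 high, about 40 g, usable either way up. Closed front at +x: straight wall 13 mm thick (x 12 to 25), 34 wide. Two straight side arms 12 mm thick (|y| 19 to 31, x -25 to 5), 38 mm free between them for a fingertip. Origin: centre of underside. May be absent
- mug: white ceramic mug, 82 mm across and 95 mm high, standing beyond the work; a bystander. Origin: centre of its underside
- denture_cup: pink denture cup with its screw lid on, 92 mm across and 84 mm high; a bystander. Origin: centre of its underside
- denture_brush: double-headed denture brush, white handle and blue heads, 178 mm long (x), 22 mm high, lying down; a bystander. Origin: middle of its underside
There are look-alikes about, which are no part of the job. Leave any purple or turquoise look-alike of the night_guard alone. There is more than one size of the case; the job needs the larger.

How it is judged:
On the way, in this order (a step that is already met when the one before it is completed fails the run):
1. with the spectacles out of the tank and every dental piece in it, the cleaner's lid is snapped shut (value of joint cleaner_lid below 0.02 rad and not (x of spectacles in the frame of tank between -0.075 and 0.075 m and y of spectacles in the frame of tank between -0.105 and 0.105 m and z of spectacles in the frame of tank between -0.01 and 0.06 m) and x of upper_denture in the frame of tank between -0.065 and 0.065 m and y of upper_denture in the frame of tank between -0.095 and 0.095 m and z of upper_denture in the frame of tank between -0.01 and 0.048 m and x of lower_denture in the frame of tank between -0.065 and 0.065 m and y of lower_denture in the frame of tank between -0.095 and 0.095 m and z of lower_denture in the frame of tank between -0.01 and 0.048 m and x of chrome_partial in the frame of tank between -0.065 and 0.065 m and y of chrome_partial in the frame of tank between -0.095 and 0.095 m and z of chrome_partial in the frame of tank between -0.01 and 0.048 m and x of night_guard in the frame of tank between -0.065 and 0.065 m and y of night_guard in the frame of tank between -0.095 and 0.095 m and z of night_guard in the frame of tank between -0.01 and 0.048 m), for 0.2 s.
2. the red power button is pressed, lid shut (value of joint power above 0.004 m and value of joint cleaner_lid below 0.02 rad), for 0.05 s.
3. the blue long-cycle button is pressed (value of joint longcycle above 0.004 m and value of joint cleaner_lid below 0.02 rad), for 0.05 s.
4. the green start button is pressed (value of joint start above 0.004 m and value of joint cleaner_lid below 0.02 rad), for 0.05 s.
At the end, for the whole second after the job is handed in: Spectacles at rest in the glasses case, its lid held shut by the clasp (under 0.04 rad); every dental piece present lies in the cleaner's tank below the rim, the cleaner's lid held shut by its catch (under 0.02 rad); all three buttons up again (value of joint cleaner_lid below 0.02 rad and value of joint case_lid below 0.04 rad and x of spectacles in the frame of case_in between -0.03 and 0.03 m and y of spectacles in the frame of case_in between -0.03 and 0.03 m and z of spectacles in the frame of case_in between -0.01 and 0.025 m and linear speed of spectacles below 0.02 m/s and x of upper_denture in the frame of tank between -0.065 and 0.065 m and y of upper_denture in the frame of tank between -0.095 and 0.095 m and z of upper_denture in the frame of tank between -0.01 and 0.048 m and x of lower_denture in the frame of tank between -0.065 and 0.065 m and y of lower_denture in the frame of tank between -0.095 and 0.095 m and z of lower_denture in the frame of tank between -0.01 and 0.048 m and x of chrome_partial in the frame of tank between -0.065 and 0.065 m and y of chrome_partial in the frame of tank between -0.095 and 0.095 m and z of chrome_partial in the frame of tank between -0.01 and 0.048 m and x of night_guard in the frame of tank between -0.065 and 0.065 m and y of night_guard in the frame of tank between -0.095 and 0.095 m and z of night_guard in the frame of tank between -0.01 and 0.048 m and value of joint each of power, longcycle, start below 0.002 m); the robot touches nothing.
It fails at once if a button is pressed while the cleaner's lid stands open (over 0.05 rad) (value of joint cleaner_lid above 0.05 rad and value of joint any of power, longcycle, start above 0.004 m).
It fails at once if two buttons are down together (value of joint each of power, longcycle above 0.003 m or value of joint each of longcycle, start above 0.003 m or value of joint each of power, start above 0.003 m).
It fails at once if the mug, denture cup or brush is shifted more than 40 mm (distance of any of mug, denture_cup, denture_brush from where it was at the start of the episode above 0.04 m).
It fails at once if the mug or denture cup is tipped (angle between any of mug, denture_cup's own z axis and vertical above 0.4 rad).
Of upper_denture, lower_denture, chrome_partial, night_guard only 2 to 4 are there at a start; the rules pass over those that are not, and their reading is None.
At some moment in a run one of upper_denture, lower_denture, chrome_partial, night_guard may be knocked a few centimetres aside while the robot is not near it.
Once in a run the grip may slacken for a moment while it holds something.
It also fails if it takes over 210 s, if anything falls off the work surface, if the arm or the gripper's body presses on something with over 40 N, if the wrist force passes 120 N, or if a joint passes its speed limit or range.

### The arm

A 6-joint arm with a two-finger parallel gripper is mounted at the origin on the work surface. World frame = base frame: x ahead of the robot, y to its left, z up, the work surface at z = 0. Lengths are in m, angles in rad, forces in N, time in s.
With the tool pointing down it reaches from about 0.375 to 0.75 m from the base axis. Payload 9 kg.
Tool frame: the origin (TCP) lies midway between the tips of the shut fingers; the grasp point (between the pads) lies 19 mm behind it; z points along the fingers, y is the line along which they close (so a half turn about z gives the same grasp; the last joint's range is limited). The gripper opens to 85 mm and grips with 20 to 120 N. Pads are 22 mm wide; open, the fingers measure 114 mm over their backs; the gripper's body (76 mm by 85 mm) begins 54 mm behind the grasp point. The pads swing forward as they close: fully open they stand 13 mm farther back than shut.
Start: joints at [1.001, 0.104, 0.097, 1.564, 0, 1.353], TCP at [0.207, 0.563, 0.208] pointing down, gripper open.
Joint ranges: [-2.99, 2.99], [-0.84, 1.86], [-1.1, 1.16], [-1.84, 2.11], [-1.51, 1.56], [-3.14, 3.14]. Speed limits (rad/s): [2.22, 2.22, 2.57, 3.14, 3.14, 3.14].

### API

Orientations are given as a unit quaternion [w, x, y, z].
In Python, from bench import read_state, camera, get_calibration, sign_off gives the robot as it stands.
- The arm moves only by the tool jog_arm, never from a script. Its argument "moves" is a list of rows, each an object of numbers: "x", "y", "z": the shift along the tool's x, y, z in cm; "ax", "ay", "az": the turn, a rotation vector about the tool's x, y, z in rad; "grip": the opening, from -1 (shut) to 1 (fully open). A call has 1 to 8 rows; each row is the pose to reach, as a shift and turn from the pose commanded when the call began, along the tool's axes at that moment; what a row does not reach only later rows make up. A row lasts 1/8 s, in which the tool goes at most 62.5 mm and 10.7 degrees, less where a joint would pass 70% of its speed; a pose out of reach is approached as far as the arm can. A call with a gripper value outside its range is refused whole. The fingers move at their own pace and stop on an object; the grip force is fixed at half the most. Time passes only in rows, so rows that repeat a pose let the fingers close. It gives the time, the measured TCP pose, the force, the opening and the grip force at its end, in the units of the state.
- read_state(): the state, without advancing time (a new reading comes with each control period).
- camera(name): name is "side" or "top"; returns (picture, depth): 400x640x3 uint8, red, green, blue; 400x640 float32, m along the optical axis (not along the pixel's ray), 0 where there is no reading.
- get_calibration(name): a dict with "mtx" (3x3 intrinsics, pixels), "T" (4x4, takes a point from camera to world coordinates). Camera axes: x right, y down, z forward; pixel columns grow to the right and rows downward; lengths in m; the calibration is good to about 2 mm. A picture is of the moment at which its call begins. get_calibration takes no time and is no camera call.
- sign_off(): hands the job in; it is judged then, once.
The state is a dict: "time": time; "qpos": joint angles; "dq": joint speeds; "joint_efforts": joint torques, N m; "eef_pos": TCP position; "tcp_rot": TCP orientation; "force": force on the tool from outside, world axes, zero at the start; "torque": the same for the moment, N m; "gripper_width": finger opening in m; "grasp_force": force on a finger pad.
Only numpy, scipy, OpenCV 4.12 (cv2) and the standard library are available. Lean on these libraries where they do the work, as an engineer would, in place of code of your own. Each camera call takes 0.05 s, during which the arm holds its last target. There are 200 camera calls.

## Working session

There is one attempt and no reset: what is moved stays moved. The work goes in short steps, Python scripts to look and compute and a tool call to move; the robot and the scene stay as the last step left them, time stands still between calls to the robot, and variables do not carry over. Pictures are saved under pics/ and viewed, at most 14 in all, crops included, and the job is handed in when it is done.

Besides the shell and the picture viewer there is one more tool, called in YAML: its name, and indented under it one key for each argument. jog_arm: Moves the arm, as the interface text tells. Its arguments: {"type":"object","properties":{"moves":{"type":"array","items":{"type":"object","properties":{"x":{"type":"number"},"y":{"type":"number"},"z":{"type":"number"},"ax":{"type":"number"},"ay":{"type":"number"},"az":{"type":"number"},"grip":{"type":"number"}}}}},"required":["moves"]}

```bash
ls; mkdir -p pics; cat > h.py <<'E'
import numpy as np,cv2
from bench import *
def shot(n,f=None):
    p,d=camera(n)
    if f: cv2.imwrite('pics/'+f,p[:,:,::-1])
    return p,d
def w(n,d,u,v,r=2):
    c=get_calibration(n);K=np.array(c['mtx']);T=np.array(c['T'])
    u=int(u);v=int(v)
    a=d[max(v-r,0):v+r+1,max(u-r,0):u+r+1];a=a[a>0];z=np.median(a)
    p=np.linalg.inv(K)@[u,v,1]*z
    return (T[:3,:3]@p+T[:3,3])
def cloud(n,d):
    c=get_calibration(n);K=np.array(c['mtx']);T=np.array(c['T'])
    v,u=np.mgrid[:d.shape[0],:d.shape[1]]
    P=np.stack([(u-K[0,2])/K[0,0]*d,(v-K[1,2])/K[1,1]*d,d],-1)
    return P@T[:3,:3].T+T[:3,3]
E
python3 - <<'E'
from h import *
for n in('top','side'):
    p,d=shot(n,n+'0.png'); np.savez('/tmp/'+n+'0.npz',p=p,d=d)
    c=get_calibration(n);print(n,np.round(c['mtx'],1).tolist(),np.round(c['T'],3).tolist())
s=read_state();print(s)
E
```

```text
pics
top [[519.0, 0.0, 321.0], [0.0, 519.0, 195.3], [0.0, 0.0, 1.0]] [[-0.024, -0.987, 0.162, 0.365], [-1.0, 0.025, 0.007, -0.008], [-0.011, -0.162, -0.987, 1.288], [0.0, 0.0, 0.0, 1.0]]
side [[397.7, 0.0, 317.4], [0.0, 397.7, 197.8], [0.0, 0.0, 1.0]] [[0.983, -0.149, 0.11, 0.433], [-0.185, -0.75, 0.635, -0.573], [-0.012, -0.644, -0.765, 0.769], [0.0, 0.0, 0.0, 1.0]]
{'time': 0.1, 'qpos': array([1.00130365e+00, 1.04634810e-01, 9.65779850e-02, 1.56385832e+00,
       2.56602771e-05, 1.35307566e+00]), 'dq': array([-0.00030025, -0.00046491,  0.00290714, -0.00110094, -0.00082775,
       -0.00229805]), 'joint_efforts': array([ 6.66716791e-03, -5.58208430e+01,  5.04717815e+01,  1.30536311e-02,
       -3.14901527e-04,  3.04218713e-05]), 'eef_pos': array([0.20657089, 0.5630089 , 0.20761991]), 'tcp_rot': array([-2.26393705e-04,  1.74980522e-01,  9.84571736e-01, -5.11709291e-04]), 'force': array([ 0.57854239, -0.11783954, -0.56514692]), 'torque': array([ 0.04035062, -0.00647469,  0.00824524]), 'grasp_force': 0.0, 'gripper_width': 0.0852615040245152}
```

View pics/top0.png

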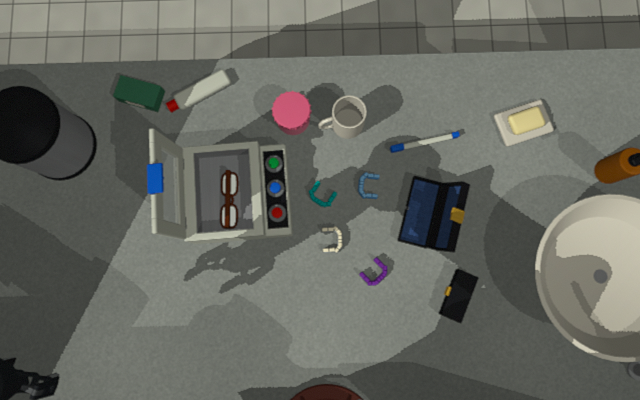

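View pics/side0.png

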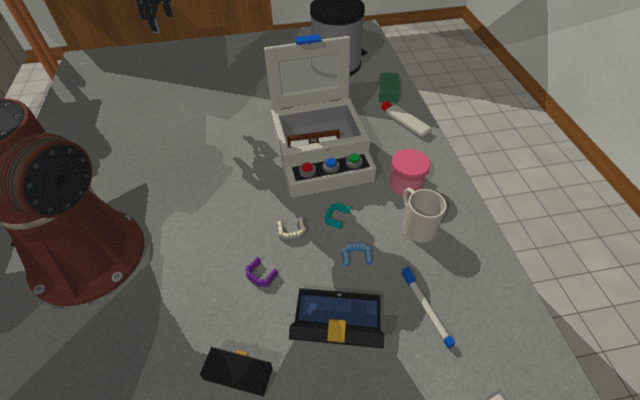

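The top view shows the cleaner at (215,190) with its lid open to the left, and the spectacles in it at (230,198). There is an ivory denture at (332,239) and a blue guard at (369,185). The look-alikes are turquoise (322,194) and purple (375,271). The open large case is at (433,214) and a small closed case at (458,295). The job needs the ivory denture, the blue guard and the larger case; I'll check these in an enlarged crop.

```bash
python3 - <<'E'
from h import *
z=np.load('/tmp/top0.npz');p,d=z['p'],z['d']
c=p[140:300,290:490]; cv2.imwrite('pics/crop1.png',cv2.resize(np.clip(c.astype(float)*1.6,0,255).astype(np.uint8)[:,:,::-1],None,fx=4,fy=3.75 and 4 if 0 else 3.75,interpolation=cv2.INTER_CUBIC))
c=p[120:245,140:300]; cv2.imwrite('pics/crop2.png',cv2.resize(np.clip(c.astype(float)*1.4,0,255).astype(np.uint8)[:,:,::-1],None,fx=4.5,fy=4.5,interpolation=cv2.INTER_CUBIC))
C=cloud('top',d);np.save('/tmp/C.npy',C)
zs=np.load('/tmp/side0.npz');S=cloud('side',zs['d'])
hsv=cv2.cvtColor(p,cv2.COLOR_RGB2HSV);hs=cv2.cvtColor(zs['p'],cv2.COLOR_RGB2HSV)
def rep(name,m,P):
    q=P[m];print(name,m.sum(),'mean',np.round(q.mean(0),4),'z10/50/90',np.round(np.percentile(q[:,2],[10,50,90]),3))
    r=cv2.minAreaRect((q[:,:2]*1000).astype(np.float32));print('   rect mm',np.round(r[0],1),np.round(r[1],1),round(r[2],1))
def box(P,x0,x1,y0,y1,z0,z1):return (P[...,0]>x0)&(P[...,0]<x1)&(P[...,1]>y0)&(P[...,1]<y1)&(P[...,2]>z0)&(P[...,2]<z1)
for (n,u,v) in [('denture',332,239),('blue',369,185)]:
    c0=w('top',d,u,v,10)
    for nm,P in(('top',C),('side',S)):
        rep(n+' '+nm,box(P,c0[0]-.045,c0[0]+.045,c0[1]-.05,c0[1]+.045,.010,.04),P)
for n,u,v in [('red',277,213),('blue',275,188),('green',274,162),('clasp',457,215),('smallcase',458,295),('mug',348,117),('cup',291,112),('tankfloor',205,165),('specs bar',230,200),('bench',300,300)]: print(n,np.round(w('top',d,u,v),4))
for n,u,v in [('red',308,168),('blue',332,162),('green',354,158)]: print('side',n,np.round(w('side',zs['d'],u,v),4))
E
```

```text
denture top 210 mean [ 0.4634 -0.0269  0.018 ] z10/50/90 [0.012 0.019 0.022]
   rect mm [464.7 -22.6] [64.5 48.5] 1.5
denture side 254 mean [ 0.4646 -0.034   0.0175] z10/50/90 [0.011 0.019 0.021]
   rect mm [464.6 -26.9] [50.  63.4] 89.8
blue top 216 mean [ 0.5971 -0.1127  0.0175] z10/50/90 [0.012 0.018 0.022]
   rect mm [ 596.6 -116. ] [48.3 65.5] 82.1
blue side 288 mean [ 0.597  -0.1177  0.0175] z10/50/90 [0.011 0.019 0.021]
   rect mm [ 597.2 -121. ] [48.1 63.1] 83.0
red [0.5238 0.1037 0.082 ]
blue [0.5834 0.1078 0.0824]
green [0.6462 0.1095 0.0828]
clasp [ 0.5067 -0.3127  0.0971]
smallcase [ 0.3237 -0.3185  0.0341]
mug [ 0.7778 -0.074   0.0046]
cup [0.7687 0.0672 0.0837]
tankfloor [0.6512 0.2822 0.0482]
specs bar [0.5615 0.2188 0.057 ]
bench [ 0.3196  0.0576 -0.002 ]
side red [0.5271 0.0943 0.0813]
side blue [0.5878 0.1014 0.0829]
side green [0.6437 0.1043 0.0829]
```

View pics/crop1.png

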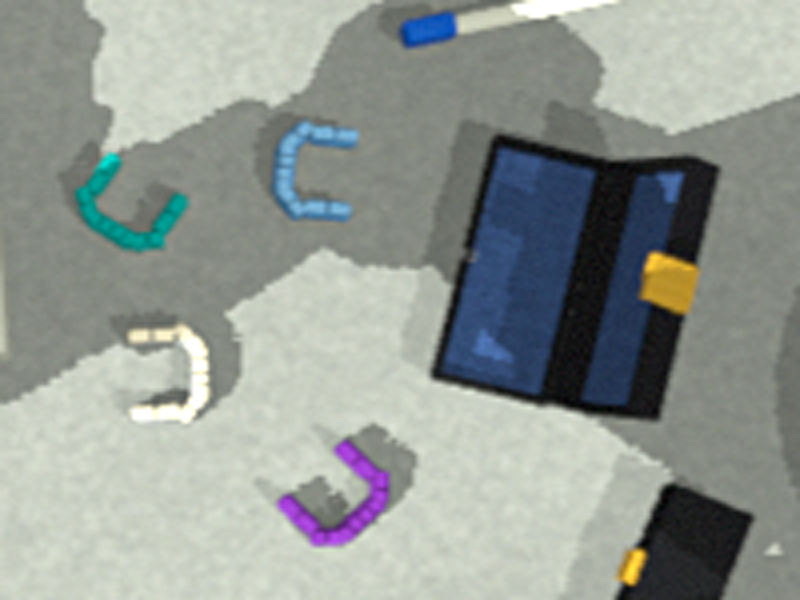

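View pics/crop2.png

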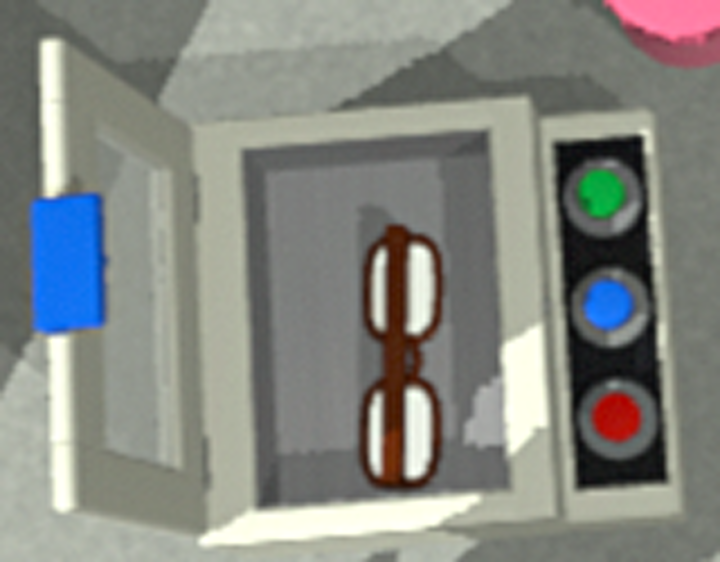

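The crops confirm it: the ivory horseshoe is at top pixel (332,239) and the sky-blue guard at (369,185). The teal (322,194) and purple (375,271) ones are look-alikes. The large open case has its clasp to the right at (457,211), and the spectacles' bar is vertical in the image at u≈228. Next are the precise poses.

```bash
python3 - <<'E'
from h import *
def ray(n,u,v):
    c=get_calibration(n);K=np.array(c['mtx']);T=np.array(c['T'])
    r=T[:3,:3]@np.linalg.inv(K)@[u,v,1];return T[:3,3],r/np.linalg.norm(r)
def pl(n,u,v,z):
    o,r=ray(n,u,v);return o+r*(z-o[2])/r[2]
def tri(a,b):
    A=0;B=0
    for n,(u,v) in(('top',a),('side',b)):
        o,r=ray(n,u,v);M=np.eye(3)-np.outer(r,r);A=A+M;B=B+M@o
    return np.linalg.solve(A,B)
D={n:np.load(f'/tmp/{n}0.npz') for n in('top','side')}
H={n:cv2.cvtColor(D[n]['p'],cv2.COLOR_RGB2HSV) for n in D}
W={n:cloud(n,D[n]['d']) for n in D}
def blob(n,seed,r=9):
    u,v=seed;p=H[n];h=int(p[v,u,0])
    m=np.zeros(p.shape[:2],bool);m[v-r:v+r+1,u-r:u+r+1]=1
    dh=np.abs(p[...,0].astype(int)-h);dh=np.minimum(dh,180-dh)
    m&=(dh<9)&(p[...,1]>110)&(W[n][...,2]>.07)
    y,x=np.nonzero(m);return x.mean(),y.mean()
for k,a,b in[('red',(277,213),(308,168)),('blue',(275,188),(332,162)),('green',(274,162),(354,158))]:
    pa,pb=blob('top',a),blob('side',b);print(k,np.round(pa,1),np.round(pb,1),np.round(tri(pa,pb),4),'planes .079',np.round(pl('top',*pa,.079)[:2],4),np.round(pl('side',*pb,.079)[:2],4))
def rep(n,k,m):
    q=W[n][m];r=cv2.minAreaRect((q[:,:2]*1000).astype(np.float32));print(k,n,m.sum(),np.round(q.mean(0),4),np.round(r[0],1),np.round(r[1],1),round(r[2],1))
for n in D:
    P=W[n];X,Y,Z=P[...,0],P[...,1],P[...,2]
    rep(n,'specs>60',(X>.48)&(X<.66)&(Y>.17)&(Y<.27)&(Z>.064)&(Z<.084)&(H[n][...,1]>90))
    # cleaner rim
    rep(n,'rim',(X>.44)&(X<.72)&(Y>.12)&(Y<.33)&(Z>.094)&(Z<.106))
    blue=(H[n][...,0]>100)&(H[n][...,0]<125)&(H[n][...,1]>80)
    rep(n,'casefloor',blue&(X>.38)&(X<.66)&(Y>-.35)&(Y<-.16)&(Z<.012))
    rep(n,'caserim',(X>.4)&(X<.66)&(Y>-.30)&(Y<-.15)&(Z>.021)&(Z<.031))
    cl=(H[n][...,0]>12)&(H[n][...,0]<30)&(H[n][...,1]>140)&(X>.45)&(X<.57)&(Y<-.25)&(Y>-.4)
    rep(n,'clasp',cl)
for u,v in[(413.75,176.5),(398.75,240.8),]: print('corner',np.round(pl('top',u,v,.026),4))
# small-object top faces
for k,c0 in[('dent',(.4647,-.025)),('guard',(.597,-.118))]:
  for n in D:
    P=W[n];m=(abs(P[...,0]-c0[0])<.045)&(abs(P[...,1]-c0[1])<.04)&(P[...,2]>.015)&(P[...,2]<.03);rep(n,k,m)
E
```

```text
red [276.4 212.2] [306.9 166.8] [0.5265 0.1057 0.0744] planes .079 [0.5262 0.1053] [0.5255 0.1012]
blue [274.6 187.3] [330.7 162.1] [0.5863 0.1094 0.0751] planes .079 [0.5857 0.1091] [0.5854 0.1056]
green [273.  162.6] [353.8 157.9] [0.6462 0.1127 0.0749] planes .079 [0.6456 0.1122] [0.6445 0.1086]
specs>60 top 275 [0.5599 0.222  0.0765] [562.7 223.7] [ 13.1 137.9] 89.2
rim top 2882 [0.5754 0.2327 0.0995] [579.  230.9] [225.2 184. ] 3.0
casefloor top 1579 [ 0.5284 -0.2435  0.0042] [ 528.9 -243.3] [ 62.5 156.7] 73.7
caserim top 754 [ 0.512  -0.2642  0.0256] [ 523.7 -253.7] [ 99.7 166.7] 74.1
clasp top 174 [ 0.5074 -0.3127  0.096 ] [ 511.5 -313.6] [32.8 40.1] 73.8
specs>60 side 258 [0.5608 0.2175 0.0746] [562.  219.9] [ 15.9 138.9] 89.8
rim side 1872 [0.5764 0.2251 0.0999] [578.4 230.6] [223.5 188.5] 3.2
casefloor side 1918 [ 0.5293 -0.2391  0.0051] [ 528.8 -239.2] [ 57.3 158.3] 73.6
caserim side 752 [ 0.5252 -0.2501  0.0264] [ 526.5 -247.4] [ 81.2 166.3] 73.8
clasp side 388 [ 0.5065 -0.3162  0.0966] [ 509.6 -303.5] [57.4 31.2] 75.7
corner [ 0.6136 -0.2305  0.026 ]
corner [ 0.4558 -0.1858  0.026 ]
dent top 170 [ 0.4633 -0.0271  0.0194] [463.8 -22.9] [63.3 46.3] 3.8
dent side 191 [ 0.4646 -0.0323  0.0193] [464.6 -25.8] [47.7 63.4] 89.8
guard top 163 [ 0.599  -0.1133  0.0191] [ 597.6 -116.6] [47.5 63.4] 82.1
guard side 215 [ 0.5976 -0.1168  0.0194] [ 596.7 -120.8] [47.6 62.5] 82.2
```

```bash
python3 - <<'E'
import cv2,numpy as np
p=np.load('/tmp/side0.npz')['p']
c=p[280:352,270:400];cv2.imwrite('pics/crop3.png',cv2.resize(np.clip(c*1.8,0,255).astype(np.uint8)[:,:,::-1],None,fx=6,fy=6,interpolation=cv2.INTER_CUBIC))
E
```

```text
(no output)
```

View pics/crop3.png

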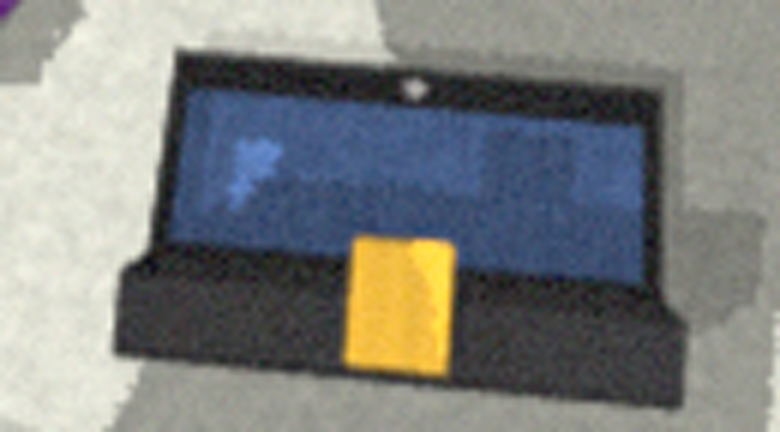

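Top and side disagree by about 4 mm in y, so I use their mean:
- **Tank:** centre (0.5785, 0.227).
- **Spectacles bar:** (0.562, 0.222), running along x.
- **Case:** (0.5275, -0.2435), its y axis along (0.96, -0.28).
- **Denture:** front wall (0.464, -0.043).
- **Guard:** front wall (0.600, -0.100).

Now I go above the spectacles.

jog_arm:
  moves:
    - {"x": -5.5,"y": -6.2,"az": -0.17}
    - {"x": -11,"y": -12.4,"az": -0.353}
    - {"x": -16.8,"y": -18.7,"az": -0.353,"grip": 0}
    - {"x": -22,"y": -18.9,"az": -0.353,"grip": -0.2}
    - {"x": -28,"y": -19.1,"az": -0.353,"grip": -0.2}
    - {"x": -34,"y": -19.3,"az": -0.353,"grip": -0.2}
    - {"x": -40,"y": -19.5,"az": -0.353,"grip": -0.2}
    - {"x": -45.1,"y": -19.8,"z": 0.8,"az": -0.353,"grip": -0.2}

```text
schema error: expected keys x, y, z, ax, ay, az, grip
```

jog_arm:
  moves:
    - {"x": -5.5,"y": -6.2,"z": 0,"ax": 0,"ay": 0,"az": -0.17,"grip": 1}
    - {"x": -11,"y": -12.4,"z": 0,"ax": 0,"ay": 0,"az": -0.353,"grip": 1}
    - {"x": -16.8,"y": -18.7,"z": 0,"ax": 0,"ay": 0,"az": -0.353,"grip": 0}
    - {"x": -22,"y": -18.9,"z": 0,"ax": 0,"ay": 0,"az": -0.353,"grip": -0.2}
    - {"x": -28,"y": -19.1,"z": 0,"ax": 0,"ay": 0,"az": -0.353,"grip": -0.2}
    - {"x": -34,"y": -19.3,"z": 0,"ax": 0,"ay": 0,"az": -0.353,"grip": -0.2}
    - {"x": -40,"y": -19.5,"z": 0,"ax": 0,"ay": 0,"az": -0.353,"grip": -0.2}
    - {"x": -45.1,"y": -19.8,"z": 0.8,"ax": 0,"ay": 0,"az": -0.353,"grip": -0.2}

```text
time: 1.1
eef_pos: [0.5404, 0.231, 0.2028]
tcp_rot: [0.0, -0.0, 1.0, 0.0]
force: [-0.1, 1.2, 0.7]
gripper_width: 0.0343
grasp_force: 0.0
```

jog_arm:
  moves:
    - {"x": 0,"y": 0,"z": 0,"ax": 0,"ay": 0,"az": 0,"grip": -0.2}
    - {"x": 0,"y": 0,"z": 0,"ax": 0,"ay": 0,"az": 0,"grip": -0.2}

```text
time: 1.35
eef_pos: [0.538, 0.2322, 0.2022]
tcp_rot: [-0.001, -0.0, 1.0, 0.0]
force: [-1.7, -0.0, 0.2]
gripper_width: 0.0342
grasp_force: 0.0
```

```bash
python3 - <<'E'
from h import *
p,d=shot('side');q,e=shot('top')
s=read_state();print(s['eef_pos'],s['tcp_rot'],s['gripper_width'])
a=p[20:200,230:400];b=q[120:260,140:310]
f=lambda i:cv2.resize(np.clip(i*1.5,0,255).astype(np.uint8)[:,:,::-1],(400,400),interpolation=cv2.INTER_CUBIC)
cv2.imwrite('pics/g1.png',np.hstack([f(a),f(b)]))
E
```

```text
[0.53771206 0.23298816 0.20316866] [ 2.07522346e-04 -1.15474380e-03  9.99999299e-01  1.60033047e-04] 0.033992049714419346
```

View pics/g1.png

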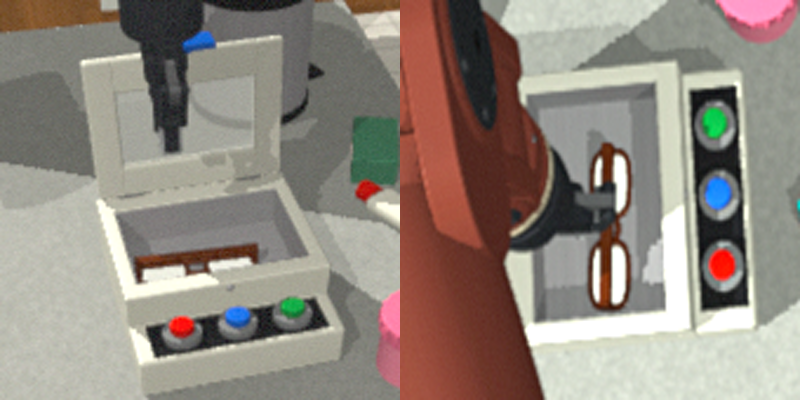

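The gripper hangs over the tank with its fingers at crop (595,200), just over the bar. I move over the bar and go down.

jog_arm:
  moves:
    - {"x": -2.4,"y": -1.1,"z": 3,"ax": 0,"ay": 0,"az": 0,"grip": -0.2}
    - {"x": -2.4,"y": -1.1,"z": 7,"ax": 0,"ay": 0,"az": 0,"grip": -0.2}
    - {"x": -2.4,"y": -1.1,"z": 11,"ax": 0,"ay": 0,"az": 0,"grip": -0.2}
    - {"x": -2.4,"y": -1.1,"z": 13.2,"ax": 0,"ay": 0,"az": 0,"grip": -0.2}
    - {"x": -2.4,"y": -1.1,"z": 14.2,"ax": 0,"ay": 0,"az": 0,"grip": -0.2}
    - {"x": -2.4,"y": -1.1,"z": 14.2,"ax": 0,"ay": 0,"az": 0,"grip": -0.2}

```text
time: 2.2
eef_pos: [0.5621, 0.2218, 0.0611]
tcp_rot: [0.0, -0.001, 1.0, 0.0]
force: [0.2, -0.2, 0.2]
gripper_width: 0.0341
grasp_force: 0.0
```

jog_arm:
  moves:
    - {"x": 0,"y": 0,"z": 0,"ax": 0,"ay": 0,"az": 0,"grip": -1}
    - {"x": 0,"y": 0,"z": 0,"ax": 0,"ay": 0,"az": 0,"grip": -1}
    - {"x": 0,"y": 0,"z": 0,"ax": 0,"ay": 0,"az": 0,"grip": -1}
    - {"x": 0,"y": 0,"z": 0,"ax": 0,"ay": 0,"az": 0,"grip": -1}

```text
time: 2.7
eef_pos: [0.5627, 0.2213, 0.0609]
tcp_rot: [0.0, -0.001, 1.0, 0.0]
force: [1.3, 0.2, -0.4]
gripper_width: -0.0003
grasp_force: 0.0
```

The fingers shut on nothing, so I look.

```bash
python3 - <<'E'
from h import *
p,d=shot('side');q,e=shot('top')
np.savez('/tmp/n.npz',p=p,d=d,q=q,e=e)
a=p[60:180,260:380];b=q[130:240,150:260]
f=lambda i:cv2.resize(np.clip(i*1.5,0,255).astype(np.uint8)[:,:,::-1],(400,400),interpolation=cv2.INTER_CUBIC)
cv2.imwrite('pics/g2.png',np.hstack([f(a),f(b)]))
E
```

```text
(no output)
```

View pics/g2.png

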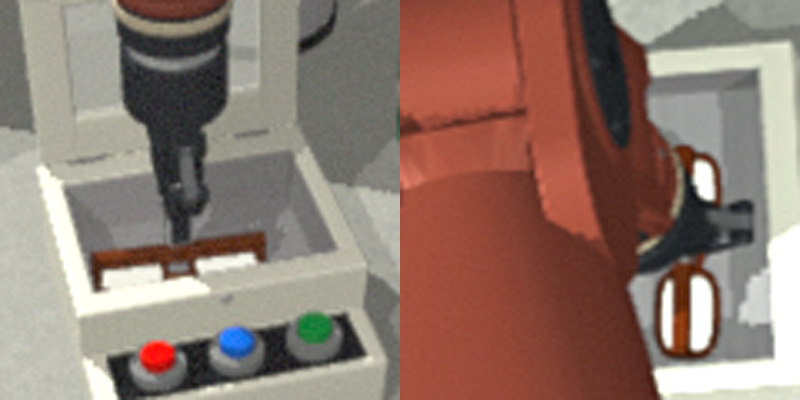

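```bash
python3 - <<'E'
from h import *
z=np.load('/tmp/n.npz')
for n,p,d in(('side',z['p'],z['d']),('top',z['q'],z['e'])):
    P=cloud(n,d);hsv=cv2.cvtColor(p,cv2.COLOR_RGB2HSV)
    X,Y,Z=P[...,0],P[...,1],P[...,2]
    m=(X>.5)&(X<.62)&(Y>.13)&(Y<.29)&(Z>.05)&(Z<.20)&(hsv[...,2]<75)&(hsv[...,1]<90)
    for lo in np.arange(.05,.2,.012):
        q=P[m&(Z>=lo)&(Z<lo+.012)]
        if len(q)>3: print(n,round(lo,3),len(q),'x',np.round(np.percentile(q[:,0],[5,50,95]),3),'y',np.round(np.percentile(q[:,1],[5,50,95]),3))
    m=(X>.47)&(X<.66)&(Y>.15)&(Y<.29)&(Z>.05)&(Z<.09)&(hsv[...,1]>120)&((hsv[...,0]<15)|(hsv[...,0]>170))
    q=P[m];print('bar',len(q),np.round(np.percentile(q,[5,50,95],axis=0),3).tolist())
s=read_state();print(s['eef_pos'],s['force'],s['torque'])
E
```

```text
side 0.05 16 x [0.537 0.592 0.618] y [0.13  0.228 0.286]
side 0.062 10 x [0.504 0.575 0.614] y [0.169 0.216 0.257]
side 0.074 23 x [0.532 0.576 0.611] y [0.217 0.224 0.283]
side 0.086 16 x [0.556 0.563 0.57 ] y [0.208 0.21  0.215]
side 0.098 24 x [0.556 0.561 0.572] y [0.207 0.209 0.216]
side 0.11 13 x [0.552 0.563 0.569] y [0.206 0.21  0.217]
side 0.122 12 x [0.55  0.552 0.572] y [0.19  0.194 0.229]
side 0.134 23 x [0.551 0.553 0.572] y [0.184 0.191 0.207]
side 0.146 39 x [0.546 0.553 0.576] y [0.17  0.205 0.227]
side 0.158 48 x [0.546 0.555 0.577] y [0.162 0.198 0.232]
side 0.17 107 x [0.546 0.559 0.578] y [0.159 0.168 0.206]
side 0.182 88 x [0.544 0.558 0.579] y [0.174 0.185 0.226]
side 0.194 24 x [0.552 0.56  0.572] y [0.18  0.184 0.205]
bar 251 [[0.497, 0.214, 0.061], [0.561, 0.217, 0.075], [0.626, 0.222, 0.079]]
top 0.05 47 x [0.507 0.59  0.617] y [0.131 0.134 0.247]
top 0.062 11 x [0.568 0.586 0.612] y [0.131 0.131 0.132]
top 0.098 4 x [0.552 0.556 0.558] y [0.21  0.211 0.218]
top 0.134 19 x [0.55  0.553 0.558] y [0.189 0.198 0.205]
top 0.146 17 x [0.549 0.553 0.562] y [0.184 0.187 0.196]
top 0.158 19 x [0.55  0.552 0.572] y [0.17  0.179 0.186]
top 0.17 80 x [0.551 0.561 0.574] y [0.162 0.168 0.178]
top 0.182 35 x [0.552 0.563 0.567] y [0.174 0.181 0.19 ]
top 0.194 13 x [0.552 0.557 0.57 ] y [0.181 0.184 0.188]
bar 199 [[0.497, 0.202, 0.052], [0.535, 0.22, 0.075], [0.629, 0.241, 0.08]]
[0.56258167 0.22125671 0.06068857] [-1.12516121  1.02328377 -0.52945935] [-0.03683418 -0.01808543 -0.01850076]
```

```bash
python3 - <<'E'
from h import *
def proj(n,p):
    c=get_calibration(n);K=np.array(c['mtx']);T=np.linalg.inv(np.array(c['T']));q=K@(T[:3,:3]@p+T[:3,3]);return np.round(q[:2]/q[2],1)
print('g1 TCP',proj('side',[.538,.233,.203]),proj('top',[.538,.233,.203]),'seen tip side',(303,87.5))
for z in(.061,.07,.08,.09):print(z,proj('side',[.5625,.2213,z]),proj('side',[.5625,.209,z]),proj('top',[.5625,.2213,z]))
print('bar front top',proj('side',[.5625,.216,.078]))
z=np.load('/tmp/n.npz')
for v in range(120,148,2): print(v,z['p'][v,308:322].sum(1).tolist(),np.round(w('side',z['d'],314,v,0),3))
E
```

```text
g1 TCP [301.2  91.4] [210.6 200.6] seen tip side (303, 87.5)
0.061 [313.2 138. ] [314.1 141. ] [228.7 199.3]
0.07 [313.2 135.4] [314.  138.5] [228.  198.8]
0.08 [313.1 132.5] [313.9 135.6] [227.2 198.1]
0.09 [313.  129.6] [313.9 132.6] [226.3 197.4]
bar front top [313.5 134.4]
120 [214, 110, 81, 103, 83, 88, 101, 125, 139, 137, 126, 104, 73, 101] [0.555 0.16  0.171]
122 [228, 154, 90, 107, 94, 56, 74, 101, 99, 82, 102, 86, 114, 201] [0.557 0.171 0.156]
124 [260, 192, 134, 89, 87, 95, 73, 79, 89, 135, 132, 168, 213, 277] [0.56  0.189 0.135]
126 [266, 224, 242, 142, 89, 77, 99, 74, 121, 210, 264, 276, 277, 273] [0.563 0.21  0.111]
128 [273, 242, 274, 185, 93, 104, 76, 90, 124, 222, 264, 271, 245, 227] [0.563 0.209 0.105]
130 [270, 243, 264, 183, 103, 89, 103, 84, 126, 224, 257, 233, 225, 234] [0.564 0.212 0.096]
132 [276, 233, 270, 182, 111, 122, 146, 144, 150, 179, 140, 117, 120, 124] [0.563 0.21  0.091]
134 [105, 117, 122, 166, 141, 147, 123, 129, 107, 133, 129, 132, 113, 105] [0.564 0.216 0.079]
136 [106, 108, 126, 115, 104, 107, 85, 98, 119, 128, 122, 138, 133, 124] [0.564 0.217 0.072]
138 [110, 98, 125, 147, 162, 153, 145, 175, 139, 112, 240, 425, 453, 441] [0.567 0.235 0.048]
140 [276, 135, 181, 263, 269, 264, 262, 258, 200, 110, 223, 419, 482, 478] [0.565 0.227 0.048]
142 [372, 157, 139, 157, 168, 178, 198, 202, 218, 206, 188, 272, 388, 392] [0.563 0.211 0.055]
144 [427, 412, 469, 476, 478, 498, 523, 534, 536, 527, 484, 472, 375, 366] [0.553 0.154 0.101]
146 [530, 527, 523, 525, 520, 520, 525, 525, 516, 528, 521, 526, 521, 515] [0.552 0.148 0.1  ]
```

Both the depth and the picture put the shut fingertips at about z 0.086, above the bar top at 0.079, although the TCP reads 0.061. So I open and go lower, watching the force.

jog_arm:
  moves:
    - {"x": 0,"y": 0,"z": 0,"ax": 0,"ay": 0,"az": 0,"grip": -0.2}
    - {"x": 0,"y": 0,"z": 0,"ax": 0,"ay": 0,"az": 0,"grip": -0.2}
    - {"x": 0,"y": 0,"z": 0,"ax": 0,"ay": 0,"az": 0,"grip": -0.2}
    - {"x": 0,"y": 0,"z": 0.5,"ax": 0,"ay": 0,"az": 0,"grip": -0.2}
    - {"x": 0,"y": 0,"z": 0.9,"ax": 0,"ay": 0,"az": 0,"grip": -0.2}

```text
time: 3.42
eef_pos: [0.5624, 0.2213, 0.0511]
tcp_rot: [-0.0, -0.001, 1.0, 0.0]
force: [0.4, -1.0, -0.1]
gripper_width: 0.0338
grasp_force: 0.0
```

```bash
python3 - <<'E'
from h import *
p,d=shot('side')
s=read_state();print(s['eef_pos'],s['force'],s['gripper_width'])
cv2.imwrite('pics/g3.png',cv2.resize(np.clip(p[90:160,270:360]*1.8,0,255).astype(np.uint8)[:,:,::-1],None,fx=8,fy=8,interpolation=cv2.INTER_CUBIC))
E
```

```text
[0.56203442 0.22120411 0.0504996 ] [ 1.08402211  0.35747833 -0.73458705] 0.03376798520834949
```

View pics/g3.png

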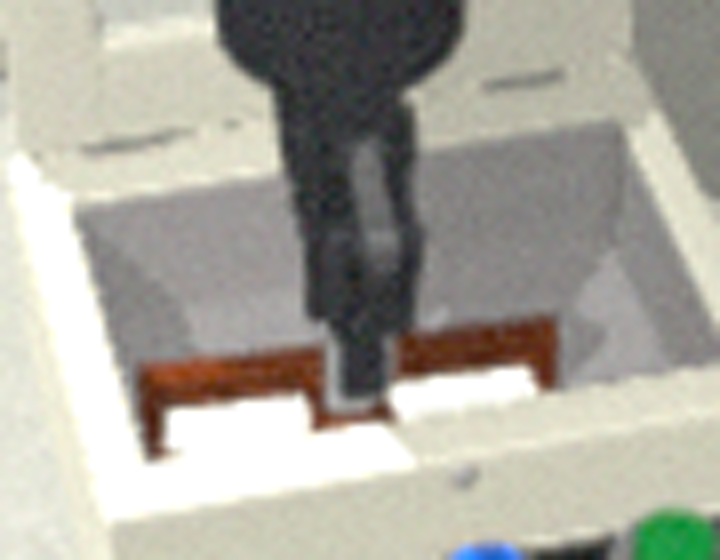

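A finger now stands in front of the bar with no contact force. I close.

jog_arm:
  moves:
    - {"x": 0,"y": 0,"z": 0,"ax": 0,"ay": 0,"az": 0,"grip": -1}
    - {"x": 0,"y": 0,"z": 0,"ax": 0,"ay": 0,"az": 0,"grip": -1}
    - {"x": 0,"y": 0,"z": 0,"ax": 0,"ay": 0,"az": 0,"grip": -1}
    - {"x": 0,"y": 0,"z": 0,"ax": 0,"ay": 0,"az": 0,"grip": -1}

```text
time: 3.98
eef_pos: [0.5626, 0.2213, 0.0517]
tcp_rot: [0.0, -0.001, 1.0, 0.0]
force: [-0.1, 0.4, -1.2]
gripper_width: 0.0093
grasp_force: 58.6
```

jog_arm:
  moves:
    - {"x": 0,"y": 0,"z": 0,"ax": 0,"ay": 0,"az": 0,"grip": -0.4}
    - {"x": 0,"y": 0,"z": 0,"ax": 0,"ay": 0,"az": 0,"grip": -0.4}
    - {"x": 0,"y": 0,"z": 0.3,"ax": 0,"ay": 0,"az": 0,"grip": -0.4}
    - {"x": 0,"y": 0,"z": 0.6,"ax": 0,"ay": 0,"az": 0,"grip": -0.4}
    - {"x": 0,"y": 0,"z": 0.6,"ax": 0,"ay": 0,"az": 0,"grip": -0.4}

```text
time: 4.6
eef_pos: [0.5622, 0.2213, 0.0451]
tcp_rot: [-0.0, -0.001, 1.0, -0.0]
force: [-0.3, 0.5, 0.2]
gripper_width: 0.0256
grasp_force: 0.0
```

jog_arm:
  moves:
    - {"x": 0,"y": 0,"z": 0,"ax": 0,"ay": 0,"az": 0,"grip": -1}
    - {"x": 0,"y": 0,"z": 0,"ax": 0,"ay": 0,"az": 0,"grip": -1}
    - {"x": 0,"y": 0,"z": 0,"ax": 0,"ay": 0,"az": 0,"grip": -1}
    - {"x": 0,"y": 0,"z": 0,"ax": 0,"ay": 0,"az": 0,"grip": -1}

```text
time: 5.1
eef_pos: [0.5627, 0.2213, 0.0458]
tcp_rot: [0.0, -0.001, 1.0, 0.0]
force: [-0.0, -0.5, 0.1]
gripper_width: 0.0099
grasp_force: 61.4
```

Gripped at 61 N. I lift and check the hold, then carry to the case.

jog_arm:
  moves:
    - {"x": 0,"y": 0,"z": -3,"ax": 0,"ay": 0,"az": 0,"grip": -1}
    - {"x": 0,"y": 0,"z": -7,"ax": 0,"ay": 0,"az": 0,"grip": -1}
    - {"x": 0,"y": 0,"z": -11,"ax": 0,"ay": 0,"az": 0,"grip": -1}
    - {"x": 0,"y": 0,"z": -14,"ax": 0,"ay": 0,"az": 0,"grip": -1}
    - {"x": 0,"y": 0,"z": -14,"ax": 0,"ay": 0,"az": 0,"grip": -1}

```text
time: 5.72
eef_pos: [0.564, 0.2215, 0.1884]
tcp_rot: [0.002, -0.001, 1.0, 0.0]
force: [1.0, 0.8, -0.2]
gripper_width: 0.0099
grasp_force: 61.2
```

jog_arm:
  moves:
    - {"x": 0.4,"y": -5,"z": 0,"ax": 0,"ay": 0,"az": 0.04,"grip": -1}
    - {"x": 0.8,"y": -11,"z": 0,"ax": 0,"ay": 0,"az": 0.08,"grip": -1}
    - {"x": 1.2,"y": -17,"z": 0,"ax": 0,"ay": 0,"az": 0.12,"grip": -1}
    - {"x": 1.6,"y": -23,"z": 0,"ax": 0,"ay": 0,"az": 0.16,"grip": -1}
    - {"x": 2,"y": -29,"z": 0,"ax": 0,"ay": 0,"az": 0.2,"grip": -1}
    - {"x": 2.5,"y": -35,"z": 0,"ax": 0,"ay": 0,"az": 0.24,"grip": -1}
    - {"x": 3,"y": -41,"z": 0,"ax": 0,"ay": 0,"az": 0.276,"grip": -1}
    - {"x": 3.5,"y": -46.5,"z": 0,"ax": 0,"ay": 0,"az": 0.276,"grip": -1}

```text
time: 6.72
eef_pos: [0.5272, -0.2455, 0.1842]
tcp_rot: [-0.001, 0.137, 0.991, 0.0]
force: [1.5, -0.7, -0.3]
gripper_width: 0.0099
grasp_force: 61.1
```

jog_arm:
  moves:
    - {"x": 0,"y": 0,"z": 0,"ax": 0,"ay": 0,"az": 0,"grip": -1}
    - {"x": 0,"y": 0,"z": 0,"ax": 0,"ay": 0,"az": 0,"grip": -1}

```text
time: 6.98
eef_pos: [0.5276, -0.2433, 0.1844]
tcp_rot: [-0.001, 0.137, 0.991, 0.001]
force: [0.5, -0.5, -0.4]
gripper_width: 0.0101
grasp_force: 61.1
```

```bash
python3 - <<'E'
from h import *
p,d=shot('side');q,e=shot('top')
s=read_state();print(s['eef_pos'],s['tcp_rot'],s['force'],s['gripper_width'],s['grasp_force'])
a=p[200:360,240:440];b=q[140:280,350:510]
f=lambda i:cv2.resize(np.clip(i*1.7,0,255).astype(np.uint8)[:,:,::-1],(400,400),interpolation=cv2.INTER_CUBIC)
cv2.imwrite('pics/g4.png',np.hstack([f(a),f(b)]))
E
```

```text
[ 0.52810083 -0.24257775  0.18511801] [-3.03907721e-04  1.36404291e-01  9.90653150e-01  3.37181413e-04] [-1.15094045  0.93506374 -0.39281103] 0.009637090674102722 61.13776087760925
```

View pics/g4.png

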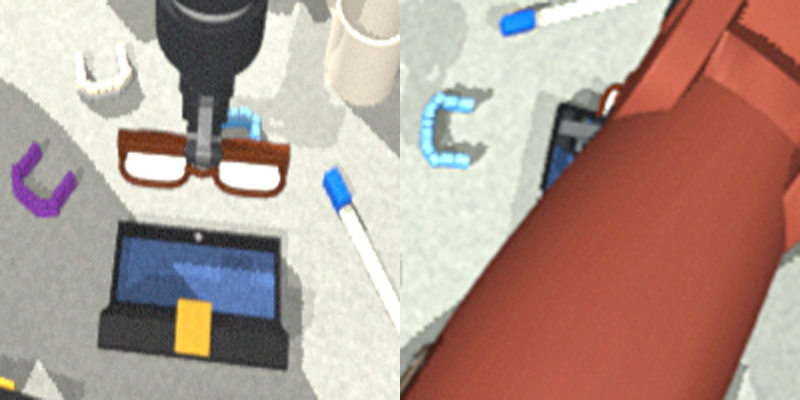

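The spectacles hang level over the case, parallel to it. I check their centre numerically.

```bash
python3 - <<'E'
from h import *
p,d=shot('side');P=cloud('side',d);h=cv2.cvtColor(p,cv2.COLOR_RGB2HSV)
m=(h[...,0]<15)&(h[...,1]>120)&(P[...,2]>.12)&(P[...,2]<.25)&(P[...,1]>-.32)&(P[...,1]<-.18)&(P[...,0]>.42)&(P[...,0]<.64)
q=P[m];yc=np.array([.96,-.281]);xc=np.array([-.281,-.96]);o=np.array([.5275,-.2435])
a=(q[:,:2]-o)@yc;b=(q[:,:2]-o)@xc
print(m.sum(),'along',np.percentile(a,[1,99]),'across',np.percentile(b,[1,50,99]),'z',np.percentile(q[:,2],[1,99]))
t=q[:,2]>np.percentile(q[:,2],99)-.012
print('bar across L/R',np.median(b[t&(a<-.02)]),np.median(b[t&(a>.02)]),'z L/R',np.percentile(q[a<-.02,2],97),np.percentile(q[a>.02,2],97))
E
```

```text
727 along [-0.06697977  0.06781996] across [-0.00495024  0.00419414  0.02085748] z [0.19168879 0.21884307]
bar across L/R 0.003461453362313751 0.002482985408180966 z L/R 0.21830593022572117 0.21822390352227905
```

jog_arm:
  moves:
    - {"x": 0,"y": -0.2,"z": 4,"ax": 0,"ay": 0,"az": 0,"grip": -1}
    - {"x": 0,"y": -0.2,"z": 8.5,"ax": 0,"ay": 0,"az": 0,"grip": -1}
    - {"x": 0,"y": -0.2,"z": 12.5,"ax": 0,"ay": 0,"az": 0,"grip": -1}
    - {"x": 0,"y": -0.2,"z": 15,"ax": 0,"ay": 0,"az": 0,"grip": -1}
    - {"x": 0,"y": -0.2,"z": 16.5,"ax": 0,"ay": 0,"az": 0,"grip": -1}
    - {"x": 0,"y": -0.2,"z": 17.3,"ax": 0,"ay": 0,"az": 0,"grip": -1}
    - {"x": 0,"y": -0.2,"z": 17.8,"ax": 0,"ay": 0,"az": 0,"grip": -1}
    - {"x": 0,"y": -0.2,"z": 17.8,"ax": 0,"ay": 0,"az": 0,"grip": -1}

```text
time: 8.12
eef_pos: [0.5278, -0.2458, 0.0081]
tcp_rot: [0.0, 0.137, 0.991, -0.0]
force: [0.5, -0.9, -0.6]
gripper_width: 0.0096
grasp_force: 61.1
```

jog_arm:
  moves:
    - {"x": 0,"y": 0,"z": 0.2,"ax": 0,"ay": 0,"az": 0,"grip": -1}
    - {"x": 0,"y": 0,"z": 0.2,"ax": 0,"ay": 0,"az": 0,"grip": -1}

```text
time: 8.38
eef_pos: [0.5277, -0.2458, 0.0059]
tcp_rot: [0.0, 0.137, 0.991, -0.0]
force: [-0.3, 0.1, -0.3]
gripper_width: 0.0098
grasp_force: 61.1
```

jog_arm:
  moves:
    - {"x": 0,"y": 0,"z": 0.2,"ax": 0,"ay": 0,"az": 0,"grip": -1}
    - {"x": 0,"y": 0,"z": 0.3,"ax": 0,"ay": 0,"az": 0,"grip": -1}
    - {"x": 0,"y": 0,"z": 0.3,"ax": 0,"ay": 0,"az": 0,"grip": -1}

```text
time: 8.75
eef_pos: [0.5275, -0.2456, 0.0025]
tcp_rot: [-0.0, 0.137, 0.991, 0.0]
force: [-0.6, 0.6, -0.4]
gripper_width: 0.0105
grasp_force: 37.1
```

jog_arm:
  moves:
    - {"x": 0,"y": 0,"z": 0,"ax": 0,"ay": 0,"az": 0,"grip": -0.4}
    - {"x": 0,"y": 0,"z": 0,"ax": 0,"ay": 0,"az": 0,"grip": -0.4}
    - {"x": 0,"y": 0,"z": 0,"ax": 0,"ay": 0,"az": 0,"grip": -0.4}
    - {"x": 0,"y": 0,"z": -4,"ax": 0,"ay": 0,"az": 0,"grip": -0.4}
    - {"x": 0,"y": 0,"z": -9,"ax": 0,"ay": 0,"az": 0,"grip": -0.4}
    - {"x": 0,"y": 0,"z": -15,"ax": 0,"ay": 0,"az": 0,"grip": -0.4}
    - {"x": 0,"y": 0,"z": -15,"ax": 0,"ay": 0,"az": 0,"grip": -1}
    - {"x": 0,"y": 0,"z": -15,"ax": 0,"ay": 0,"az": 0,"grip": -1}

```text
time: 9.75
eef_pos: [0.5276, -0.2458, 0.1524]
tcp_rot: [0.0, 0.137, 0.991, -0.0]
force: [0.6, 0.1, -1.4]
gripper_width: -0.0001
grasp_force: 0.0
```

```bash
python3 - <<'E'
from h import *
p,d=shot('side');P=cloud('side',d);h=cv2.cvtColor(p,cv2.COLOR_RGB2HSV)
s=read_state();print(s['eef_pos'],s['gripper_width'])
yc=np.array([.96,-.281]);xc=np.array([-.281,-.96]);o=np.array([.5275,-.2435])
A=(P[...,:2]-o)@yc;B=(P[...,:2]-o)@xc
m=(h[...,0]<15)&(h[...,1]>110)&(P[...,2]<.05)&(abs(A)<.085)&(abs(B)<.04)
q=P[m];print('specs',m.sum(),np.percentile(A[m],[1,99]),np.percentile(B[m],[1,50,99]),np.percentile(q[:,2],[1,50,99]))
m=(abs(A)<.03)&(B>.03)&(B<.11)&(P[...,2]>.03)&(P[...,2]<.12)
for lo in np.arange(.03,.11,.01):
    k=m&(P[...,2]>=lo)&(P[...,2]<lo+.01)
    if k.sum()>3:print(round(lo,2),k.sum(),np.round(np.percentile(B[k],[5,50,95]),3))
E
```

```text
[ 0.52712036 -0.24538159  0.15146039] -0.00018097289871639232
specs 710 [-0.06685995  0.06827916] [-0.01709481  0.00592172  0.02430806] [0.00798366 0.03178126 0.03595928]
0.03 9 [0.039 0.04  0.042]
0.07 101 [0.085 0.09  0.092]
0.08 236 [0.073 0.081 0.092]
0.09 208 [0.071 0.08  0.089]
0.1 117 [0.062 0.066 0.073]
```

The spectacles lie in the case, centred, with their top at 0.034. Next I close the case lid: I go behind it with shut fingers and sweep it over.

jog_arm:
  moves:
    - {"x": 0,"y": -5,"z": 0,"ax": 0,"ay": 0,"az": 0,"grip": -1}
    - {"x": 0,"y": -10,"z": 0,"ax": 0,"ay": 0,"az": 0,"grip": -1}
    - {"x": 0,"y": -14,"z": 0,"ax": 0,"ay": 0,"az": 0,"grip": -1}
    - {"x": 0,"y": -14,"z": 0,"ax": 0,"ay": 0,"az": 0,"grip": -1}
    - {"x": 0,"y": -14,"z": 4,"ax": 0,"ay": 0,"az": 0,"grip": -1}
    - {"x": 0,"y": -14,"z": 8,"ax": 0,"ay": 0,"az": 0,"grip": -1}
    - {"x": 0,"y": -14,"z": 11.5,"ax": 0,"ay": 0,"az": 0,"grip": -1}
    - {"x": 0,"y": -14,"z": 11.5,"ax": 0,"ay": 0,"az": 0,"grip": -1}

```text
time: 10.8
eef_pos: [0.4877, -0.3769, 0.0335]
tcp_rot: [-0.003, 0.137, 0.991, 0.003]
force: [0.5, 0.7, -0.7]
gripper_width: 0.0002
grasp_force: 0.0
```

jog_arm:
  moves:
    - {"x": 0,"y": 2,"z": 0,"ax": 0,"ay": 0,"az": 0,"grip": -1}
    - {"x": 0,"y": 3.5,"z": 0,"ax": 0,"ay": 0,"az": 0,"grip": -1}
    - {"x": 0,"y": 5,"z": 0,"ax": 0,"ay": 0,"az": 0,"grip": -1}
    - {"x": 0,"y": 6.6,"z": -0.5,"ax": 0,"ay": 0,"az": 0,"grip": -1}
    - {"x": 0,"y": 7.6,"z": -1.5,"ax": 0,"ay": 0,"az": 0,"grip": -1}
    - {"x": 0,"y": 8.5,"z": -2.5,"ax": 0,"ay": 0,"az": 0,"grip": -1}
    - {"x": 0,"y": 8.5,"z": -2.5,"ax": 0,"ay": 0,"az": 0,"grip": -1}

```text
time: 11.68
eef_pos: [0.5134, -0.2982, 0.0637]
tcp_rot: [0.001, 0.137, 0.991, -0.0]
force: [-0.1, 0.1, 0.1]
gripper_width: -0.0
grasp_force: 0.0
```

```bash
cat > lid.py <<'E'
from h import *
p,d=shot('side');P=cloud('side',d);h=cv2.cvtColor(p,cv2.COLOR_RGB2HSV)
s=read_state();print(s['eef_pos'],s['force'])
yc=np.array([.96,-.281]);xc=np.array([-.281,-.96]);o=np.array([.5275,-.2435])
print('tcp AB',(s['eef_pos'][:2]-o)@yc,(s['eef_pos'][:2]-o)@xc)
A=(P[...,:2]-o)@yc;B=(P[...,:2]-o)@xc
for nm,m in(('lid sides',(abs(A)>.035)&(abs(A)<.08)&(h[...,2]<70)),('clasp',(h[...,0]>12)&(h[...,0]<30)&(h[...,1]>140)&(abs(A)<.04))):
  m&=(abs(B)<.12)&(P[...,2]>.01)&(P[...,2]<.13)
  for lo in np.arange(.01,.12,.01):
    k=m&(P[...,2]>=lo)&(P[...,2]<lo+.01)
    if k.sum()>8:print(nm,round(lo,2),k.sum(),np.round(np.percentile(B[k],[5,50,95]),3))
E
python3 lid.py
```

```text
[ 0.51297313 -0.29845033  0.06301617] [ 0.13946491  0.81921348 -0.03699172]
tcp AB 0.0014952471018755895 0.056834369863658876
lid sides 0.01 74 [-0.033 -0.032 -0.031]
lid sides 0.02 83 [-0.034 -0.032 -0.023]
lid sides 0.03 119 [0.057 0.058 0.059]
lid sides 0.04 153 [0.054 0.056 0.058]
lid sides 0.05 176 [0.052 0.053 0.055]
lid sides 0.06 170 [0.049 0.051 0.053]
lid sides 0.07 181 [0.047 0.048 0.05 ]
lid sides 0.08 187 [0.044 0.046 0.047]
lid sides 0.09 524 [0.019 0.03  0.044]
lid sides 0.1 225 [0.031 0.038 0.042]
```

The lid is now at about 1.3 rad, so I continue the arc.

jog_arm:
  moves:
    - {"x": 0,"y": 1.2,"z": -0.6,"ax": 0,"ay": 0,"az": 0,"grip": -1}
    - {"x": 0,"y": 2.7,"z": -0.8,"ax": 0,"ay": 0,"az": 0,"grip": -1}
    - {"x": 0,"y": 4.5,"z": -0.4,"ax": 0,"ay": 0,"az": 0,"grip": -1}
    - {"x": 0,"y": 5.7,"z": 0.4,"ax": 0,"ay": 0,"az": 0,"grip": -1}
    - {"x": 0,"y": 6.9,"z": 1.2,"ax": 0,"ay": 0,"az": 0,"grip": -1}
    - {"x": 0,"y": 7.8,"z": 1.8,"ax": 0,"ay": 0,"az": 0,"grip": -1}
    - {"x": 0,"y": 7.8,"z": 1.8,"ax": 0,"ay": 0,"az": 0,"grip": -1}

```text
time: 12.6
eef_pos: [0.5335, -0.2225, 0.0437]
tcp_rot: [-0.001, 0.137, 0.991, 0.0]
force: [-0.1, -0.1, -0.3]
gripper_width: 0.0004
grasp_force: 0.0
```

```bash
python3 lid.py
```

```text
[ 0.53360378 -0.22313767  0.04417097] [-0.20808237 -0.4027488   0.90669689]
tcp AB 0.00013781322907029016 -0.021262994043044665
lid sides 0.01 91 [0.035 0.036 0.037]
lid sides 0.02 79 [0.035 0.036 0.037]
lid sides 0.03 39 [0.037 0.038 0.039]
lid sides 0.04 140 [0.033 0.039 0.041]
lid sides 0.05 1078 [-0.004  0.018  0.037]
lid sides 0.06 575 [-0.025 -0.015  0.   ]
```

jog_arm:
  moves:
    - {"x": 0,"y": 0.5,"z": 0.3,"ax": 0,"ay": 0,"az": 0,"grip": -1}
    - {"x": 0,"y": 0.5,"z": 0.6,"ax": 0,"ay": 0,"az": 0,"grip": -1}
    - {"x": 0,"y": 0.5,"z": 0.9,"ax": 0,"ay": 0,"az": 0,"grip": -1}
    - {"x": 0,"y": 0.5,"z": 1.2,"ax": 0,"ay": 0,"az": 0,"grip": -1}
    - {"x": 0,"y": 0.5,"z": 1.4,"ax": 0,"ay": 0,"az": 0,"grip": -1}
    - {"x": 0,"y": 0.5,"z": 1.4,"ax": 0,"ay": 0,"az": 0,"grip": -1}

```text
time: 13.4
eef_pos: [0.5354, -0.2189, 0.0308]
tcp_rot: [0.0, 0.137, 0.991, -0.0]
force: [-0.4, -0.4, 0.6]
gripper_width: -0.0002
grasp_force: 0.3
```

```bash
python3 lid.py
```

```text
[ 0.53519114 -0.21888533  0.03061402] [ 0.18077457 -0.7640115   0.66159187]
tcp AB 0.0004667680233616713 -0.025791296248720886
lid sides 0.01 88 [0.035 0.036 0.037]
lid sides 0.02 96 [0.035 0.036 0.037]
lid sides 0.03 88 [0.036 0.037 0.037]
lid sides 0.04 269 [0.006 0.033 0.038]
lid sides 0.05 1418 [-0.029  0.001  0.032]
```

jog_arm:
  moves:
    - {"x": 0,"y": 0,"z": 0.2,"ax": 0,"ay": 0,"az": 0,"grip": -1}
    - {"x": 0,"y": 0,"z": 0.3,"ax": 0,"ay": 0,"az": 0,"grip": -1}
    - {"x": 0,"y": 0,"z": 0.3,"ax": 0,"ay": 0,"az": 0,"grip": -1}

```text
time: 13.82
eef_pos: [0.5348, -0.2188, 0.0272]
tcp_rot: [-0.0, 0.137, 0.991, 0.0]
force: [0.4, 0.4, 0.0]
gripper_width: 0.0
grasp_force: 0.0
```

jog_arm:
  moves:
    - {"x": 0,"y": 0,"z": 0.2,"ax": 0,"ay": 0,"az": 0,"grip": -1}
    - {"x": 0,"y": 0,"z": 0.2,"ax": 0,"ay": 0,"az": 0,"grip": -1}

```text
time: 14.08
eef_pos: [0.5351, -0.2189, 0.0268]
tcp_rot: [0.0, 0.137, 0.991, -0.0]
force: [-4.8, 2.4, 12.7]
gripper_width: -0.0002
grasp_force: 6.1
```

12.7 N at the lip, at shut height. I lift away and check the case lid, the denture and the guard.

jog_arm:
  moves:
    - {"x": 0,"y": 0,"z": -4,"ax": 0,"ay": 0,"az": 0,"grip": -1}
    - {"x": 0,"y": 0,"z": -10,"ax": 0,"ay": 0,"az": 0,"grip": -0.2}
    - {"x": 0,"y": 5,"z": -13,"ax": 0,"ay": 0,"az": -0.13,"grip": -0.2}
    - {"x": 0,"y": 10,"z": -13,"ax": 0,"ay": 0,"az": -0.276,"grip": -0.2}
    - {"x": 0,"y": 15,"z": -13,"ax": 0,"ay": 0,"az": -0.276,"grip": -0.2}
    - {"x": 0,"y": 15,"z": -13,"ax": 0,"ay": 0,"az": -0.276,"grip": -0.2}

```text
time: 14.82
eef_pos: [0.5762, -0.0714, 0.1555]
tcp_rot: [-0.0, -0.003, 1.0, 0.0]
force: [-0.0, 0.3, -0.3]
gripper_width: 0.0339
grasp_force: 0.0
```

```bash
cat > pieces.py <<'E'
from h import *
s=read_state();print(s['eef_pos'],s['tcp_rot'],s['gripper_width'])
D={n:camera(n) for n in('side','top')}
for n in D:
    p,d=D[n];P=cloud(n,d);h=cv2.cvtColor(p,cv2.COLOR_RGB2HSV)
    b=(h[...,0]>98)&(h[...,0]<118)&(h[...,1]>60);wt=(h[...,1]<95)&(h[...,2]>90)&((h[...,0]<40))
    for k,c,c0 in(('dent',wt,(.464,-.025)),('guard',b,(.597,-.118))):
        m=c&(abs(P[...,0]-c0[0])<.07)&(abs(P[...,1]-c0[1])<.07)&(P[...,2]>.012)&(P[...,2]<.03)
        if m.sum()<20: print(k,n,'hidden',m.sum());continue
        q=P[m];r=cv2.minAreaRect((q[:,:2]*1000).astype(np.float32));print(k,n,m.sum(),np.round(q.mean(0),4),np.round(r[0],1),np.round(r[1],1),round(r[2],1))
cv2.imwrite('/tmp/s.png',D['side'][0][:,:,::-1])
E
python3 lid.py; python3 pieces.py
```

```text
[ 0.57596773 -0.07310702  0.15541414] [ 0.66985373 -1.13849798  0.03012926]
tcp AB -0.0013514039672725617 -0.17719669131943716
lid sides 0.01 93 [0.035 0.036 0.037]
lid sides 0.02 100 [0.035 0.036 0.037]
lid sides 0.03 94 [0.035 0.036 0.037]
lid sides 0.04 713 [-0.03   0.006  0.036]
lid sides 0.05 956 [-0.03   0.004  0.033]
clasp 0.04 40 [-0.043 -0.04  -0.035]
[ 0.57596773 -0.07310702  0.15541414] [-1.42534666e-04 -1.83113930e-03  9.99998311e-01 -6.11762962e-05] 0.03372632210065415
dent side 215 [ 0.4654 -0.033   0.0187] [464.  -25.4] [63.3 47.9] 3.5
guard side 241 [ 0.597  -0.1174  0.0184] [ 597.  -120.8] [48.1 63. ] 82.6
dent top hidden 0
guard top hidden 0
```

The case lid lies flat and shut, and the pieces have not moved. Guard first.

jog_arm:
  moves:
    - {"x": -1.2,"y": -1.4,"z": 3,"ax": 0,"ay": 0,"az": 0.136,"grip": -0.2}
    - {"x": -2.4,"y": -2.8,"z": 7,"ax": 0,"ay": 0,"az": 0.136,"grip": -0.2}
    - {"x": -2.4,"y": -2.8,"z": 11,"ax": 0,"ay": 0,"az": 0.136,"grip": -0.2}
    - {"x": -2.4,"y": -2.8,"z": 13,"ax": 0,"ay": 0,"az": 0.136,"grip": -0.2}
    - {"x": -2.4,"y": -2.8,"z": 15,"ax": 0,"ay": 0,"az": 0.136,"grip": -0.2}
    - {"x": -2.4,"y": -2.8,"z": 16.3,"ax": 0,"ay": 0,"az": 0.136,"grip": -0.2}
    - {"x": -2.4,"y": -2.8,"z": 17,"ax": 0,"ay": 0,"az": 0.136,"grip": -0.2}
    - {"x": -2.4,"y": -2.8,"z": 17,"ax": 0,"ay": 0,"az": 0.136,"grip": -0.2}

```text
time: 15.98
eef_pos: [0.6, -0.1023, -0.0142]
tcp_rot: [0.0, 0.067, 0.998, 0.0]
force: [-0.4, 0.3, 0.7]
gripper_width: 0.0345
grasp_force: 0.0
```

jog_arm:
  moves:
    - {"x": 0,"y": 0,"z": 0,"ax": 0,"ay": 0,"az": 0,"grip": -1}
    - {"x": 0,"y": 0,"z": 0,"ax": 0,"ay": 0,"az": 0,"grip": -1}
    - {"x": 0,"y": 0,"z": 0,"ax": 0,"ay": 0,"az": 0,"grip": -1}
    - {"x": 0,"y": 0,"z": 0,"ax": 0,"ay": 0,"az": 0,"grip": -1}

```text
time: 16.48
eef_pos: [0.6007, -0.1025, -0.0132]
tcp_rot: [0.001, 0.067, 0.998, -0.0]
force: [-0.9, 0.7, 6.7]
gripper_width: 0.011
grasp_force: 60.8
```

jog_arm:
  moves:
    - {"x": 0,"y": 0,"z": -4,"ax": 0,"ay": 0,"az": 0,"grip": -1}
    - {"x": 0,"y": 0,"z": -9,"ax": 0,"ay": 0,"az": 0,"grip": -1}
    - {"x": 0,"y": 0,"z": -14,"ax": 0,"ay": 0,"az": -0.1,"grip": -1}
    - {"x": 0,"y": 0,"z": -17.5,"ax": 0,"ay": 0,"az": -0.195,"grip": -1}
    - {"x": 0,"y": 0,"z": -17.5,"ax": 0,"ay": 0,"az": -0.195,"grip": -1}
    - {"x": 0,"y": 0,"z": -17.5,"ax": 0,"ay": 0,"az": -0.195,"grip": -1}

```text
time: 17.23
eef_pos: [0.5996, -0.1022, 0.1597]
tcp_rot: [-0.0, -0.03, 1.0, 0.0]
force: [1.1, -0.7, -0.6]
gripper_width: 0.0112
grasp_force: 60.0
```

jog_arm:
  moves:
    - {"x": -0.6,"y": 5,"z": 0,"ax": 0,"ay": 0,"az": 0,"grip": -1}
    - {"x": -1.3,"y": 11,"z": 0,"ax": 0,"ay": 0,"az": 0,"grip": -1}
    - {"x": -2.1,"y": 17,"z": 0,"ax": 0,"ay": 0,"az": 0,"grip": -1}
    - {"x": -2.8,"y": 23,"z": 0,"ax": 0,"ay": 0,"az": 0,"grip": -1}
    - {"x": -3.6,"y": 29,"z": 0,"ax": 0,"ay": 0,"az": 0,"grip": -1}
    - {"x": -4.3,"y": 34.8,"z": 0,"ax": 0,"ay": 0,"az": 0,"grip": -1}
    - {"x": -4.3,"y": 34.8,"z": 0,"ax": 0,"ay": 0,"az": 0,"grip": -1}
    - {"x": -4.3,"y": 34.8,"z": 0,"ax": 0,"ay": 0,"az": 0,"grip": -1}

```text
time: 18.23
eef_pos: [0.6211, 0.2474, 0.1589]
tcp_rot: [-0.001, -0.03, 1.0, -0.0]
force: [-0.8, -0.7, 0.0]
gripper_width: 0.011
grasp_force: 60.0
```

jog_arm:
  moves:
    - {"x": 0,"y": 0,"z": 4,"ax": 0,"ay": 0,"az": 0,"grip": -1}
    - {"x": 0,"y": 0,"z": 8,"ax": 0,"ay": 0,"az": 0,"grip": -1}
    - {"x": 0,"y": 0,"z": 10.5,"ax": 0,"ay": 0,"az": 0,"grip": -1}
    - {"x": 0,"y": 0,"z": 12,"ax": 0,"ay": 0,"az": 0,"grip": -1}
    - {"x": 0,"y": 0,"z": 12,"ax": 0,"ay": 0,"az": 0,"grip": -1}
    - {"x": 0,"y": 0,"z": 12,"ax": 0,"ay": 0,"az": 0,"grip": -0.45}
    - {"x": 0,"y": 0,"z": 12,"ax": 0,"ay": 0,"az": 0,"grip": -0.45}
    - {"x": 0,"y": 0,"z": 12,"ax": 0,"ay": 0,"az": 0,"grip": -0.45}

```text
time: 19.23
eef_pos: [0.6224, 0.2478, 0.0416]
tcp_rot: [0.001, -0.03, 1.0, 0.0]
force: [0.7, -0.1, -0.4]
gripper_width: 0.0236
grasp_force: 0.0
```

jog_arm:
  moves:
    - {"x": 0,"y": 0,"z": -4,"ax": 0,"ay": 0,"az": 0,"grip": -0.45}
    - {"x": 0,"y": 0,"z": -8,"ax": 0,"ay": 0,"az": 0,"grip": -0.45}
    - {"x": 0,"y": 0,"z": -12,"ax": 0,"ay": 0,"az": 0,"grip": -0.2}
    - {"x": 5,"y": -6,"z": -12,"ax": 0,"ay": 0,"az": 0,"grip": -0.2}
    - {"x": 10,"y": -11,"z": -12,"ax": 0,"ay": 0,"az": 0,"grip": -0.2}
    - {"x": 13,"y": -17,"z": -12,"ax": 0,"ay": 0,"az": 0,"grip": -0.2}
    - {"x": 15,"y": -22,"z": -12,"ax": 0,"ay": 0,"az": 0,"grip": -0.2}
    - {"x": 15,"y": -22,"z": -12,"ax": 0,"ay": 0,"az": 0,"grip": -0.2}

```text
time: 20.23
eef_pos: [0.4845, 0.0166, 0.1612]
tcp_rot: [0.001, -0.029, 1.0, -0.0]
force: [-0.1, -0.1, -0.3]
gripper_width: 0.0342
grasp_force: 0.0
```

```bash
python3 pieces.py; python3 - <<'E'
from h import *
for n in('side','top'):
    p,d=camera(n);P=cloud(n,d);h=cv2.cvtColor(p,cv2.COLOR_RGB2HSV)
    m=(h[...,0]>98)&(h[...,0]<118)&(h[...,1]>80)&(abs(P[...,0]-.58)<.1)&(abs(P[...,1]-.227)<.08)&(P[...,2]>.04)&(P[...,2]<.095)
    q=P[m];print(n,m.sum(), np.round(np.percentile(q,[2,50,98],axis=0),3).tolist() if m.sum() else '')
E
```

```text
[0.48453672 0.01655056 0.16122452] [ 5.77415356e-04 -2.87483716e-02  9.99586445e-01 -3.69117474e-04] 0.0341669575256096
dent side 225 [ 0.4644 -0.0331  0.0183] [464.5 -27.2] [63.5 47.7] 1.6
guard side hidden 0
dent top 98 [ 0.4583 -0.0378  0.0183] [459.  -37.7] [20.7 54.5] 74.4
guard top hidden 0
side 196 [[0.591, 0.205, 0.051], [0.622, 0.239, 0.064], [0.65, 0.247, 0.07]]
top 273 [[0.591, 0.206, 0.048], [0.619, 0.236, 0.065], [0.65, 0.251, 0.072]]
```

The guard is in the tank (z 0.05–0.07). Now the denture.

jog_arm:
  moves:
    - {"x": 1.2,"y": -3,"z": 3,"ax": 0,"ay": 0,"az": 0,"grip": -0.2}
    - {"x": 2.4,"y": -5.8,"z": 7,"ax": 0,"ay": 0,"az": 0,"grip": -0.2}
    - {"x": 2.4,"y": -5.8,"z": 11,"ax": 0,"ay": 0,"az": 0,"grip": -0.2}
    - {"x": 2.4,"y": -5.8,"z": 13.5,"ax": 0,"ay": 0,"az": 0,"grip": -0.2}
    - {"x": 2.4,"y": -5.8,"z": 15.5,"ax": 0,"ay": 0,"az": 0,"grip": -0.2}
    - {"x": 2.4,"y": -5.8,"z": 16.8,"ax": 0,"ay": 0,"az": 0,"grip": -0.2}
    - {"x": 2.4,"y": -5.8,"z": 17.5,"ax": 0,"ay": 0,"az": 0,"grip": -0.2}
    - {"x": 2.4,"y": -5.8,"z": 17.5,"ax": 0,"ay": 0,"az": 0,"grip": -0.2}

```text
time: 21.42
eef_pos: [0.465, -0.04, -0.0144]
tcp_rot: [-0.0, -0.03, 1.0, 0.0]
force: [-0.5, 0.4, 0.9]
gripper_width: 0.0343
grasp_force: 0.0
```

jog_arm:
  moves:
    - {"x": 0,"y": 0,"z": 0,"ax": 0,"ay": 0,"az": 0,"grip": -1}
    - {"x": 0,"y": 0,"z": 0,"ax": 0,"ay": 0,"az": 0,"grip": -1}
    - {"x": 0,"y": 0,"z": 0,"ax": 0,"ay": 0,"az": 0,"grip": -1}
    - {"x": 0,"y": 0,"z": 0,"ax": 0,"ay": 0,"az": 0,"grip": -1}

```text
time: 21.92
eef_pos: [0.4657, -0.0406, -0.0134]
tcp_rot: [0.001, -0.03, 1.0, -0.0]
force: [-0.9, -0.4, 6.5]
gripper_width: 0.0111
grasp_force: 60.4
```

jog_arm:
  moves:
    - {"x": 0,"y": 0,"z": -4,"ax": 0,"ay": 0,"az": 0,"grip": -1}
    - {"x": 0,"y": 0,"z": -9,"ax": 0,"ay": 0,"az": 0,"grip": -1}
    - {"x": 0,"y": 0,"z": -14,"ax": 0,"ay": 0,"az": 0,"grip": -1}
    - {"x": 0,"y": 0,"z": -17.5,"ax": 0,"ay": 0,"az": 0,"grip": -1}
    - {"x": 0,"y": 0,"z": -17.5,"ax": 0,"ay": 0,"az": 0,"grip": -1}

```text
time: 22.55
eef_pos: [0.4666, -0.041, 0.1637]
tcp_rot: [0.002, -0.03, 1.0, -0.001]
force: [-0.6, 0.7, -0.8]
gripper_width: 0.011
grasp_force: 59.6
```

jog_arm:
  moves:
    - {"x": -1.5,"y": 5,"z": 0,"ax": 0,"ay": 0,"az": 0,"grip": -1}
    - {"x": -3.5,"y": 10.5,"z": 0,"ax": 0,"ay": 0,"az": 0,"grip": -1}
    - {"x": -5.5,"y": 16,"z": 0,"ax": 0,"ay": 0,"az": 0,"grip": -1}
    - {"x": -7.5,"y": 21,"z": 0,"ax": 0,"ay": 0,"az": 0,"grip": -1}
    - {"x": -8.4,"y": 24.2,"z": 0,"ax": 0,"ay": 0,"az": 0,"grip": -1}
    - {"x": -8.4,"y": 24.2,"z": 0,"ax": 0,"ay": 0,"az": 0,"grip": -1}
    - {"x": -8.4,"y": 24.2,"z": 0,"ax": 0,"ay": 0,"az": 0,"grip": -1}

```text
time: 23.42
eef_pos: [0.5337, 0.2058, 0.1596]
tcp_rot: [-0.001, -0.03, 1.0, -0.0]
force: [0.5, -0.1, -0.0]
gripper_width: 0.0109
grasp_force: 59.6
```

jog_arm:
  moves:
    - {"x": 0,"y": 0,"z": 4,"ax": 0,"ay": 0,"az": 0,"grip": -1}
    - {"x": 0,"y": 0,"z": 8,"ax": 0,"ay": 0,"az": 0,"grip": -1}
    - {"x": 0,"y": 0,"z": 10.5,"ax": 0,"ay": 0,"az": 0,"grip": -1}
    - {"x": 0,"y": 0,"z": 12,"ax": 0,"ay": 0,"az": 0,"grip": -1}
    - {"x": 0,"y": 0,"z": 12,"ax": 0,"ay": 0,"az": 0,"grip": -1}
    - {"x": 0,"y": 0,"z": 12,"ax": 0,"ay": 0,"az": 0,"grip": -0.45}
    - {"x": 0,"y": 0,"z": 12,"ax": 0,"ay": 0,"az": 0,"grip": -0.45}
    - {"x": 0,"y": 0,"z": 12,"ax": 0,"ay": 0,"az": 0,"grip": -0.45}

```text
time: 24.42
eef_pos: [0.5347, 0.2064, 0.0414]
tcp_rot: [0.001, -0.03, 1.0, 0.0]
force: [-0.7, -0.6, -0.2]
gripper_width: 0.0239
grasp_force: 0.0
```

jog_arm:
  moves:
    - {"x": 0,"y": 0,"z": -4,"ax": 0,"ay": 0,"az": 0,"grip": -0.45}
    - {"x": 0,"y": 0,"z": -8,"ax": 0,"ay": 0,"az": 0,"grip": -0.45}
    - {"x": 0,"y": 0,"z": -12,"ax": 0,"ay": 0,"az": 0,"grip": -1}
    - {"x": 5,"y": 0,"z": -13,"ax": 0,"ay": 0,"az": 0,"grip": -1}
    - {"x": 10,"y": 0,"z": -15,"ax": 0,"ay": 0,"az": 0,"grip": -1}
    - {"x": 14,"y": 0,"z": -17,"ax": 0,"ay": 0,"az": 0,"grip": -1}
    - {"x": 14,"y": 0,"z": -17,"ax": 0,"ay": 0,"az": 0,"grip": -1}

```text
time: 25.3
eef_pos: [0.3938, 0.1983, 0.2132]
tcp_rot: [0.002, -0.031, 1.0, 0.0]
force: [0.6, -0.5, 0.5]
gripper_width: -0.0002
grasp_force: 0.0
```

```bash
python3 - <<'E'
from h import *
s=read_state();print(s['eef_pos'])
p,d=shot('side');q,e=shot('top');np.savez('/tmp/n.npz',p=p,d=d,q=q,e=e)
f=lambda i,g:cv2.resize(np.clip(i*g,0,255).astype(np.uint8)[:,:,::-1],(400,400),interpolation=cv2.INTER_CUBIC)
cv2.imwrite('pics/g5.png',np.hstack([f(p[20:370,150:500],1.3),f(q[110:250,140:300],1.3)]))
P=cloud('top',e);m=(P[...,2]>.20)&(P[...,2]<.32)&(P[...,0]>.46)&(P[...,0]<.7)&(P[...,1]>.3)&(P[...,1]<.42)
print(m.sum(),np.round(np.percentile(P[m],[2,50,98],axis=0),3).tolist())
for n,P in(('top',P),('side',cloud('side',d))):
  for lo in np.arange(.12,.3,.02):
    k=(P[...,0]>.5)&(P[...,0]<.66)&(P[...,1]>.26)&(P[...,1]<.42)&(P[...,2]>=lo)&(P[...,2]<lo+.02)
    if k.sum()>5:print(n,round(lo,2),k.sum(),np.round(np.percentile(P[k][:,1],[5,50,95]),3))
E
```

```text
[0.39384727 0.19825605 0.21324831]
1514 [[0.503, 0.312, 0.203], [0.583, 0.331, 0.27], [0.675, 0.343, 0.29]]
top 0.12 210 [0.317 0.322 0.326]
top 0.14 233 [0.32  0.325 0.329]
top 0.16 214 [0.324 0.327 0.331]
top 0.18 217 [0.325 0.329 0.332]
top 0.2 238 [0.326 0.33  0.334]
top 0.22 92 [0.325 0.329 0.335]
top 0.24 171 [0.324 0.328 0.334]
top 0.26 360 [0.326 0.334 0.343]
top 0.28 477 [0.312 0.325 0.34 ]
side 0.12 396 [0.312 0.318 0.323]
side 0.14 434 [0.317 0.323 0.328]
side 0.16 415 [0.319 0.324 0.329]
side 0.18 432 [0.321 0.326 0.331]
side 0.2 463 [0.322 0.328 0.332]
side 0.22 415 [0.323 0.328 0.333]
side 0.24 495 [0.322 0.327 0.332]
side 0.26 389 [0.323 0.329 0.335]
side 0.28 201 [0.308 0.316 0.336]
```

View pics/g5.png

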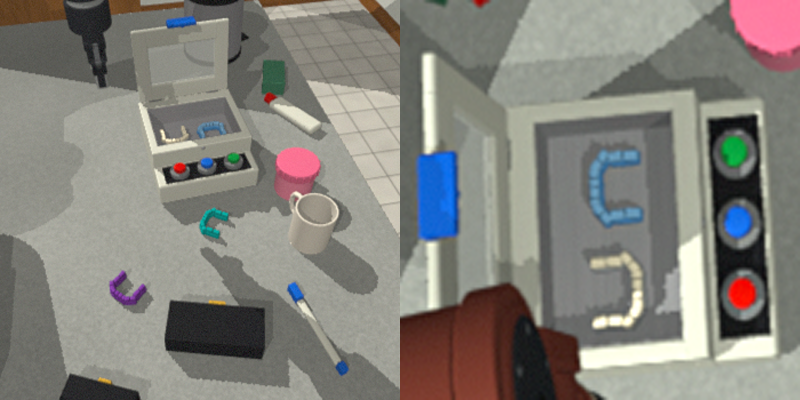

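Both pieces lie flat in the tank, nothing else is left on the vanity, and the case is shut. Next is the cleaner lid: I go round behind it at (0.568, 0.405).

jog_arm:
  moves:
    - {"x": 0,"y": 6,"z": -1,"ax": 0,"ay": 0,"az": 0,"grip": -1}
    - {"x": 0,"y": 12,"z": -1.5,"ax": 0,"ay": 0,"az": 0,"grip": -1}
    - {"x": -0.5,"y": 18,"z": -1.5,"ax": 0,"ay": 0,"az": 0,"grip": -1}
    - {"x": -1.2,"y": 21,"z": -1.5,"ax": 0,"ay": 0,"az": 0,"grip": -1}
    - {"x": -6,"y": 20.7,"z": -1.5,"ax": 0,"ay": 0,"az": 0,"grip": -1}
    - {"x": -12,"y": 20.2,"z": -1.5,"ax": 0,"ay": 0,"az": 0,"grip": -1}
    - {"x": -18.6,"y": 19.6,"z": -1.5,"ax": 0,"ay": 0,"az": 0,"grip": -1}
    - {"x": -18.6,"y": 19.6,"z": -1.5,"ax": 0,"ay": 0,"az": 0,"grip": -1}

```text
time: 26.4
eef_pos: [0.572, 0.403, 0.2189]
tcp_rot: [-0.003, -0.028, 1.0, -0.002]
force: [-0.4, 1.2, -0.2]
gripper_width: 0.0001
grasp_force: 0.0
```

jog_arm:
  moves:
    - {"x": 0,"y": 0,"z": 0,"ax": 0,"ay": 0,"az": 0,"grip": -1}
    - {"x": 0,"y": 0,"z": 0,"ax": 0,"ay": 0,"az": 0,"grip": -1}

```text
time: 26.65
eef_pos: [0.5675, 0.4052, 0.2263]
tcp_rot: [0.0, -0.031, 1.0, 0.0]
force: [-0.5, 0.9, -0.0]
gripper_width: -0.0001
grasp_force: 0.0
```

jog_arm:
  moves:
    - {"x": 0,"y": -4,"z": 0,"ax": 0,"ay": 0,"az": 0,"grip": -1}
    - {"x": 0,"y": -6.5,"z": -0.3,"ax": 0,"ay": 0,"az": 0,"grip": -1}
    - {"x": 0,"y": -8.5,"z": -0.7,"ax": 0,"ay": 0,"az": 0,"grip": -1}
    - {"x": 0,"y": -10.5,"z": -0.8,"ax": 0,"ay": 0,"az": 0,"grip": -1}
    - {"x": 0,"y": -12.3,"z": -0.4,"ax": 0,"ay": 0,"az": 0,"grip": -1}
    - {"x": 0,"y": -14,"z": 0,"ax": 0,"ay": 0,"az": 0,"grip": -1}
    - {"x": 0,"y": -14,"z": 0,"ax": 0,"ay": 0,"az": 0,"grip": -1}

```text
time: 27.52
eef_pos: [0.5768, 0.2635, 0.2249]
tcp_rot: [-0.0, -0.029, 1.0, -0.0]
force: [0.3, -0.1, 0.5]
gripper_width: -0.0001
grasp_force: 0.0
```

```bash
cat > cl.py <<'E'
from h import *
s=read_state();print(s['eef_pos'],s['force'])
for n in('top','side'):
  p,d=camera(n);P=cloud(n,d);h=cv2.cvtColor(p,cv2.COLOR_RGB2HSV)
  tab=(h[...,0]>105)&(h[...,0]<125)&(h[...,1]>150)&(P[...,1]>.12)&(P[...,2]>.085)
  if tab.sum()>5:print(n,'tab',tab.sum(),np.round(np.percentile(P[tab],[5,50,95],axis=0),3).tolist())
  for y0 in np.arange(.13,.34,.02):
    k=(((P[...,0]>.65)&(P[...,0]<.67))|((P[...,0]>.49)&(P[...,0]<.505)))&(P[...,1]>=y0)&(P[...,1]<y0+.02)&(P[...,2]>.085)&(h[...,1]<60)&(h[...,2]>110)
    if k.sum()>5:print(n,round(y0,2),k.sum(),np.round(np.percentile(P[k][:,2],[5,50,95]),3))
E
python3 cl.py
```

```text
[0.57675565 0.26348754 0.22493541] [ 0.27288151 -0.07914624  0.53016127]
top tab 261 [[0.551, 0.216, 0.257], [0.566, 0.225, 0.265], [0.598, 0.241, 0.274]]
top 0.13 59 [0.093 0.099 0.103]
top 0.15 90 [0.096 0.1   0.103]
top 0.23 80 [0.252 0.256 0.26 ]
top 0.25 92 [0.218 0.245 0.259]
top 0.27 77 [0.176 0.2   0.223]
top 0.29 43 [0.134 0.156 0.187]
top 0.31 20 [0.103 0.117 0.132]
side tab 321 [[0.552, 0.213, 0.257], [0.578, 0.225, 0.264], [0.604, 0.238, 0.272]]
side 0.13 107 [0.086 0.097 0.102]
side 0.15 36 [0.098 0.1   0.102]
side 0.23 56 [0.253 0.257 0.259]
side 0.29 55 [0.098 0.1   0.113]
side 0.31 19 [0.099 0.101 0.103]
```

jog_arm:
  moves:
    - {"x": 0,"y": -2,"z": 0.6,"ax": 0,"ay": 0,"az": 0,"grip": -1}
    - {"x": 0,"y": -3.5,"z": 1.4,"ax": 0,"ay": 0,"az": 0,"grip": -1}
    - {"x": 0,"y": -6.4,"z": 3.6,"ax": 0,"ay": 0,"az": 0,"grip": -1}
    - {"x": 0,"y": -8.4,"z": 5.8,"ax": 0,"ay": 0,"az": 0,"grip": -1}
    - {"x": 0,"y": -9.9,"z": 8.3,"ax": 0,"ay": 0,"az": 0,"grip": -1}
    - {"x": 0,"y": -10.7,"z": 10.5,"ax": 0,"ay": 0,"az": 0,"grip": -1}
    - {"x": 0,"y": -11,"z": 11.6,"ax": 0,"ay": 0,"az": 0,"grip": -1}
    - {"x": 0,"y": -11,"z": 11.6,"ax": 0,"ay": 0,"az": 0,"grip": -1}

```text
time: 28.62
eef_pos: [0.5828, 0.1551, 0.109]
tcp_rot: [-0.001, -0.03, 1.0, -0.0]
force: [-0.1, 0.4, -0.0]
gripper_width: 0.0
grasp_force: 0.0
```

```bash
python3 cl.py
```

```text
[0.58281445 0.15510055 0.10896049] [-0.07892155  0.43373587 -0.00105115]
top tab 110 [[0.555, 0.13, 0.109], [0.569, 0.135, 0.129], [0.581, 0.144, 0.135]]
top 0.13 72 [0.094 0.101 0.131]
top 0.15 24 [0.097 0.126 0.13 ]
top 0.19 7 [0.604 0.612 0.615]
side tab 294 [[0.558, 0.127, 0.105], [0.583, 0.13, 0.122], [0.609, 0.139, 0.132]]
side 0.13 152 [0.086 0.1   0.13 ]
side 0.15 107 [0.099 0.128 0.131]
side 0.17 65 [0.125 0.127 0.129]
side 0.19 63 [0.12  0.124 0.126]
side 0.21 58 [0.12  0.123 0.125]
side 0.23 61 [0.116 0.121 0.123]
side 0.25 56 [0.114 0.119 0.121]
side 0.27 58 [0.114 0.117 0.119]
side 0.29 51 [0.114 0.116 0.118]
side 0.31 15 [0.104 0.114 0.115]
```

jog_arm:
  moves:
    - {"x": 0,"y": -0.4,"z": 0.5,"ax": 0,"ay": 0,"az": 0,"grip": -1}
    - {"x": 0,"y": -0.4,"z": 0.9,"ax": 0,"ay": 0,"az": 0,"grip": -1}
    - {"x": 0,"y": -0.4,"z": 1.2,"ax": 0,"ay": 0,"az": 0,"grip": -1}
    - {"x": 0,"y": -0.4,"z": 1.5,"ax": 0,"ay": 0,"az": 0,"grip": -1}
    - {"x": 0,"y": -0.4,"z": 1.8,"ax": 0,"ay": 0,"az": 0,"grip": -1}
    - {"x": 0,"y": -0.4,"z": 2,"ax": 0,"ay": 0,"az": 0,"grip": -1}
    - {"x": 0,"y": -0.4,"z": 2,"ax": 0,"ay": 0,"az": 0,"grip": -1}

```text
time: 29.6
eef_pos: [0.5839, 0.1511, 0.0903]
tcp_rot: [0.0, -0.03, 1.0, -0.0]
force: [-1.4, -1.7, 6.4]
gripper_width: 0.0002
grasp_force: 3.1
```

jog_arm:
  moves:
    - {"x": 0,"y": 0,"z": 0.15,"ax": 0,"ay": 0,"az": 0,"grip": -1}
    - {"x": 0,"y": 0,"z": 0.15,"ax": 0,"ay": 0,"az": 0,"grip": -1}

```text
time: 29.85
eef_pos: [0.584, 0.1511, 0.0902]
tcp_rot: [0.001, -0.03, 1.0, -0.0]
force: [-5.5, -2.4, 16.1]
gripper_width: 0.0002
grasp_force: 7.8
```

jog_arm:
  moves:
    - {"x": 0,"y": 0,"z": -3,"ax": 0,"ay": 0,"az": 0,"grip": -1}
    - {"x": 0,"y": 0,"z": -6,"ax": 0,"ay": 0,"az": 0,"grip": -1}
    - {"x": 6,"y": 0,"z": -6,"ax": 0,"ay": 0,"az": 0,"grip": -1}
    - {"x": 6,"y": -5,"z": -6,"ax": 0,"ay": 0,"az": 0,"grip": -1}
    - {"x": 6,"y": -5,"z": -6,"ax": 0,"ay": 0,"az": 0,"grip": -1}

```text
time: 30.48
eef_pos: [0.5264, 0.0958, 0.1478]
tcp_rot: [-0.0, -0.029, 1.0, -0.0]
force: [0.2, -0.4, -0.2]
gripper_width: 0.0001
grasp_force: 0.0
```

```bash
python3 cl.py
```

```text
[0.52640674 0.09576534 0.14783516] [ 0.2270781  -0.42114472 -0.22497201]
top 0.13 10 [0.663 0.665 0.665]
top 0.27 40 [0.111 0.113 0.117]
top 0.29 132 [0.109 0.113 0.117]
top 0.31 80 [0.1   0.109 0.115]
top 0.33 6 [0.1   0.103 0.106]
side tab 279 [[0.558, 0.127, 0.088], [0.583, 0.13, 0.106], [0.609, 0.14, 0.115]]
side 0.13 140 [0.087 0.1   0.114]
side 0.15 88 [0.105 0.114 0.116]
side 0.17 69 [0.112 0.114 0.116]
side 0.19 72 [0.11  0.113 0.116]
side 0.21 71 [0.109 0.113 0.115]
side 0.23 64 [0.109 0.113 0.115]
side 0.25 61 [0.109 0.114 0.115]
side 0.27 70 [0.11  0.114 0.116]
side 0.29 55 [0.113 0.114 0.116]
side 0.31 17 [0.103 0.113 0.115]
```

The lid lies flat at 0.113, so it is shut. Now the red button.

jog_arm:
  moves:
    - {"x": 0,"y": 0.5,"z": 4,"ax": 0,"ay": 0,"az": 0,"grip": -1}
    - {"x": 0,"y": 0.5,"z": 8,"ax": 0,"ay": 0,"az": 0,"grip": -1}
    - {"x": 0,"y": 0.5,"z": 9,"ax": 0,"ay": 0,"az": 0,"grip": -1}
    - {"x": 0,"y": 0.5,"z": 9.4,"ax": 0,"ay": 0,"az": 0,"grip": -1}
    - {"x": 0,"y": 0.5,"z": 9.7,"ax": 0,"ay": 0,"az": 0,"grip": -1}
    - {"x": 0,"y": 0.5,"z": 9.9,"ax": 0,"ay": 0,"az": 0,"grip": -1}
    - {"x": 0,"y": 0.5,"z": 9.9,"ax": 0,"ay": 0,"az": 0,"grip": -1}

```text
time: 31.45
eef_pos: [0.5275, 0.103, 0.0532]
tcp_rot: [0.001, -0.03, 1.0, 0.0]
force: [-13.3, 2.3, 24.6]
gripper_width: 0.0001
grasp_force: 12.3
```

24.6 N, well above the 5 N needed. I look to see that the fingertip, and nothing else, is what touches.

```bash
python3 - <<'E'
from h import *
p,d=shot('side')
cv2.imwrite('pics/g6.png',cv2.resize(np.clip(p[90:200,260:390]*1.7,0,255).astype(np.uint8)[:,:,::-1],None,fx=5,fy=5,interpolation=cv2.INTER_CUBIC))
s=read_state();print(s['eef_pos'],s['force'],s['torque'])
for v in range(120,172,3):print(v,np.round(w('side',d,307,v,0),3))
E
```

```text
[0.52742099 0.1029981  0.05319427] [-13.49984064   1.59104842  24.95575265] [ 3.67029072e-01  2.91504913e+00 -8.33223678e-04]
120 [0.525 0.067 0.249]
123 [0.525 0.063 0.245]
126 [0.525 0.065 0.236]
129 [0.524 0.066 0.226]
132 [0.524 0.068 0.217]
135 [0.524 0.063 0.212]
138 [0.523 0.064 0.204]
141 [0.523 0.062 0.197]
144 [0.522 0.061 0.19 ]
147 [0.522 0.063 0.179]
150 [0.524 0.077 0.157]
153 [0.521 0.059 0.165]
156 [0.519 0.043 0.171]
159 [0.519 0.045 0.161]
162 [0.522 0.068 0.128]
165 [0.524 0.088 0.098]
168 [0.524 0.091 0.085]
171 [0.524 0.093 0.072]
```

View pics/g6.png

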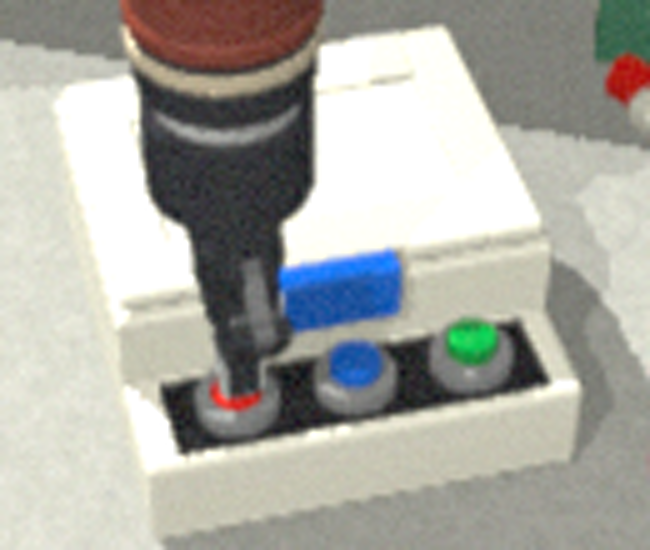

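The shut fingertip sits on the red button, which is down in its collar. The blue one is next, 60 mm along tool -x, then the green.

jog_arm:
  moves:
    - {"x": 0,"y": 0,"z": -2,"ax": 0,"ay": 0,"az": 0,"grip": -1}
    - {"x": 0,"y": 0,"z": -4.5,"ax": 0,"ay": 0,"az": 0,"grip": -1}
    - {"x": -3,"y": 0,"z": -4.5,"ax": 0,"ay": 0,"az": 0,"grip": -1}
    - {"x": -6,"y": 0,"z": -4.5,"ax": 0,"ay": 0,"az": 0,"grip": -1}
    - {"x": -6,"y": 0,"z": -4.5,"ax": 0,"ay": 0,"az": 0,"grip": -1}

```text
time: 32.12
eef_pos: [0.5884, 0.106, 0.0952]
tcp_rot: [0.001, -0.03, 1.0, -0.0]
force: [-0.8, -0.1, 0.6]
gripper_width: -0.0002
grasp_force: 0.0
```

jog_arm:
  moves:
    - {"x": 0,"y": 0,"z": 2.5,"ax": 0,"ay": 0,"az": 0,"grip": -1}
    - {"x": 0,"y": 0,"z": 3.6,"ax": 0,"ay": 0,"az": 0,"grip": -1}
    - {"x": 0,"y": 0,"z": 4,"ax": 0,"ay": 0,"az": 0,"grip": -1}
    - {"x": 0,"y": 0,"z": 4.3,"ax": 0,"ay": 0,"az": 0,"grip": -1}
    - {"x": 0,"y": 0,"z": 4.5,"ax": 0,"ay": 0,"az": 0,"grip": -1}
    - {"x": 0,"y": 0,"z": 4.5,"ax": 0,"ay": 0,"az": 0,"grip": -1}

```text
time: 32.88
eef_pos: [0.5862, 0.1063, 0.0532]
tcp_rot: [0.0, -0.03, 1.0, -0.0]
force: [-16.2, -0.6, 28.2]
gripper_width: 0.0002
grasp_force: 13.9
```

jog_arm:
  moves:
    - {"x": 0,"y": 0,"z": -2,"ax": 0,"ay": 0,"az": 0,"grip": -1}
    - {"x": 0,"y": 0,"z": -4.5,"ax": 0,"ay": 0,"az": 0,"grip": -1}
    - {"x": -3,"y": 0,"z": -4.5,"ax": 0,"ay": 0,"az": 0,"grip": -1}
    - {"x": -6,"y": 0,"z": -4.5,"ax": 0,"ay": 0,"az": 0,"grip": -1}
    - {"x": -6,"y": 0,"z": -4.5,"ax": 0,"ay": 0,"az": 0,"grip": -1}

```text
time: 33.5
eef_pos: [0.6477, 0.1097, 0.0944]
tcp_rot: [0.001, -0.03, 1.0, 0.0]
force: [-0.7, 0.2, 0.5]
gripper_width: 0.0001
grasp_force: 0.0
```

jog_arm:
  moves:
    - {"x": 0,"y": 0,"z": 2.5,"ax": 0,"ay": 0,"az": 0,"grip": -1}
    - {"x": 0,"y": 0,"z": 3.6,"ax": 0,"ay": 0,"az": 0,"grip": -1}
    - {"x": 0,"y": 0,"z": 4,"ax": 0,"ay": 0,"az": 0,"grip": -1}
    - {"x": 0,"y": 0,"z": 4.3,"ax": 0,"ay": 0,"az": 0,"grip": -1}
    - {"x": 0,"y": 0,"z": 4.5,"ax": 0,"ay": 0,"az": 0,"grip": -1}
    - {"x": 0,"y": 0,"z": 4.5,"ax": 0,"ay": 0,"az": 0,"grip": -1}

```text
time: 34.25
eef_pos: [0.6459, 0.1099, 0.0533]
tcp_rot: [0.0, -0.03, 1.0, -0.0]
force: [-16.3, -1.3, 25.1]
gripper_width: 0.0004
grasp_force: 12.6
```

jog_arm:
  moves:
    - {"x": 0,"y": 0,"z": -3,"ax": 0,"ay": 0,"az": 0,"grip": -1}
    - {"x": 0,"y": 0,"z": -8,"ax": 0,"ay": 0,"az": 0,"grip": -1}
    - {"x": 4,"y": -2,"z": -13,"ax": 0,"ay": 0,"az": 0,"grip": -1}
    - {"x": 10,"y": -2,"z": -16,"ax": 0,"ay": 0,"az": 0,"grip": -1}
    - {"x": 16,"y": -3,"z": -16,"ax": 0,"ay": 0,"az": 0,"grip": -1}
    - {"x": 21,"y": -5,"z": -16,"ax": 0,"ay": 0,"az": 0,"grip": -1}
    - {"x": 21,"y": -5,"z": -16,"ax": 0,"ay": 0,"az": 0,"grip": -1}

```text
time: 35.12
eef_pos: [0.4372, 0.0468, 0.2104]
tcp_rot: [0.001, -0.029, 1.0, -0.0]
force: [1.3, 0.7, 0.5]
gripper_width: -0.0002
grasp_force: 0.0
```

```bash
python3 cl.py; python3 lid.py; python3 - <<'E'
from h import *
p,d=shot('side')
cv2.imwrite('pics/fin.png',p[:,:,::-1])
for n,u,v in [('red',307,167),('blue',331,162),('green',354,158)]: print(n,np.round(w('side',d,u,v,1),4))
E
```

```text
[0.43719728 0.0467717  0.21039169] [1.32130428 0.70586182 0.49290581]
top tab 13 [[0.605, 0.132, 0.091], [0.61, 0.135, 0.11], [0.612, 0.138, 0.112]]
top 0.13 17 [0.092 0.098 0.102]
top 0.15 82 [0.099 0.113 0.117]
top 0.17 65 [0.11  0.113 0.116]
top 0.19 75 [0.105 0.112 0.116]
top 0.21 105 [0.107 0.112 0.117]
top 0.23 127 [0.107 0.112 0.117]
top 0.25 129 [0.107 0.112 0.118]
top 0.27 122 [0.109 0.113 0.117]
top 0.29 130 [0.109 0.113 0.116]
top 0.31 69 [0.101 0.112 0.117]
side tab 281 [[0.558, 0.127, 0.087], [0.583, 0.13, 0.106], [0.609, 0.139, 0.115]]
side 0.13 145 [0.087 0.101 0.115]
side 0.15 78 [0.103 0.114 0.116]
side 0.17 69 [0.112 0.114 0.116]
side 0.19 71 [0.109 0.113 0.115]
side 0.21 71 [0.109 0.113 0.115]
side 0.23 66 [0.109 0.113 0.116]
side 0.25 66 [0.11  0.113 0.116]
side 0.27 64 [0.111 0.114 0.116]
side 0.29 57 [0.112 0.114 0.116]
side 0.31 16 [0.102 0.113 0.115]
[0.44041903 0.04722406 0.20989976] [-0.01924955 -0.78159391  0.25297777]
tcp AB -0.16529118833683568 -0.25462534499599576
lid sides 0.01 95 [0.035 0.036 0.037]
lid sides 0.02 98 [0.035 0.036 0.037]
lid sides 0.03 92 [0.035 0.036 0.037]
lid sides 0.04 731 [-0.03   0.007  0.036]
lid sides 0.05 938 [-0.03   0.004  0.033]
clasp 0.04 38 [-0.043 -0.04  -0.035]
red [0.5251 0.0971 0.0823]
blue [0.5854 0.1019 0.0829]
green [0.6439 0.1048 0.0825]
```

View pics/fin.png

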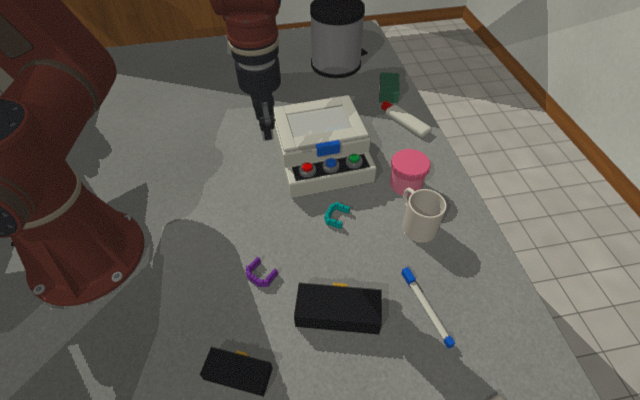

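The last picture shows the cleaner shut (320,135), the case shut (339,308), the buttons up at (307,167), (331,162) and (354,158), the bystanders unmoved and the arm clear. I hand in.

```bash
python3 -c "
from bench import *
print(sign_off())"
```

```text
the job is handed in; nothing more can be done
None
```

The job is handed in, with no verdict shown: the spectacles are in the larger case with its lid snapped shut, the denture and blue night guard are in the tank under the shut lid, and red, blue and green were pressed in that order; the mug, denture cup, brush and look-alikes were left alone.

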